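# Clamp the tortellini mould tray on the forming board

## Task

Slide the tortellini mould tray fully home into the corner of the beech forming board, flush against the long fence and the end stop and square, while the toggle clamp is still open; then push the clamp's handle down over centre until it rests on its stop, so that the rubber pad holds the tray. Use a light hand: ease the tray and the handle up to their stops without ramming or forcing them (never more than 25 N), and leave the other things on the counter alone.

Things in the scene. Friction and masses are not known exactly. Their poses are not given: they have to be found in the camera images.
- board: Fixed beech forming board, 220 (x) x 400 (y) x 18 mm, origin at the centre of its underside, turned at most 0.3 rad. On it, 12 mm high: a screwed-down end stop (inner face y = +35 mm, x from -49 to +75 mm) and a long beech fence along y (y from -148 to +32 mm), set across the board in slots and tightened with wing nuts (24 mm high): its inner face lies anywhere from x = +60 to +88 mm, not measured.
- clamp (a point): Arm pivot of the steel toggle clamp screwed to the board behind the end stop: at x = +19, y = +78, z = +40 mm of the board's frame (axes as the board's). The clamp's base is 46 mm wide (x) and 64 mm long, 10 mm before to 54 mm behind this point. The arm points up at the start and swings down to -y, over the end stop, as the handle swings down to +y.
- tray_center (a point): Centre (half-way up) of the off-white plastic mould tray: 112 (x) x 176 (y) x 20 mm, 3 x 4 round pockets of 27 mm, about 240 g, loose on the board, askew, 16 to 65 mm short of home. Home, its +x long side lies on the long fence, its +y short side on the end stop (centre at y = -53 mm of the board). Slide it with closed fingertips on its upright -x and -y sides.
- tray: The same tray, origin at the centre of its underside. It drags on the board with 1.5 to 4 N. Its plastic grips on fences and fingertips (friction about 1): pushed in the middle while one corner already touches a fence, it can wedge askew; pushed nearer the end that lags behind, it swings flush.
- handle: The clamp's handle, origin on its pin (which shifts some 25 mm as the clamp closes), x axis parallel to the board's x and to the pin. Black grip: 84 mm long (y from 38 to 122 mm), 20 mm wide (x), 14 mm thick (z). y points to the free end, z is the normal of the face to push. Raised, y points steeply up and z towards the tray; on its stop y is level (dips 3 degrees) along the board's +y and z is up.
- grip (a point): Centre of the handle's black grip: 80 mm along the handle's y axis from its pin, 12 mm along z; axes as the handle's. The pushed face lies 7 mm from it along +z. Raised, it is about 130 mm above the counter and the free end 170 mm; on the stop it lies at x = +19, y = +158, z = +71 mm of the board's frame.
- handle_joint (a joint): Handle angle against the clamp's (moving) arm, rad: -0.1 to +0.15 raised, grows as the handle is pushed down; friction keeps it where it is left. The pad meets the tray at about 1.9; then the push at the grip rises to 5 to 9 N, fades to about 2 N at dead centre (2.28), and the handle meets its hard stop at 2.336, 4 mm lower at the grip. Short of dead centre it springs back.
- pad: Black rubber pad, 16 mm across, 8 mm high, origin at the centre of its lower face, on a spring-loaded spindle (up to 9 mm travel) at the front end of the clamp's arm, 55 mm from the arm's pivot. Locked it bears with about 22 N on the tray's rim, 12 mm inside its +y edge. Raised, it stands clear of the tray.
- mortar: White ceramic mortar, 114 mm across, 70 mm high (140 mm with the pestle that leans in it), origin at the centre of its underside. Leave it alone.
- jar: Small frosted glass jar with an aluminium twist cap, 60 mm across, 85 mm high, origin at the centre of its underside. Leave it alone.
- fork: Stainless fork, 205 mm long along its x axis, lying on the counter beyond the board, origin near its middle. Leave it alone.
- cavatelli: Beech cavatelli roller, 130 x 110 mm, 106 mm high, with a crank and turning knob on its +y side (reaching 110 mm from its centre), origin at the centre of its underside. Leave it alone.
Mind the look-alikes: they are no part of the job. Leave any purple, red or turquoise look-alike of the tray alone.

How it is judged:
On the way, in this order (a step that is already met when the one before it is completed fails the run):
1. the tray is home in the corner, flush with the long fence and the end stop (within 2 mm, square within 0.02 rad), with the clamp still open (x of long_fence_strip in the frame of tray_center below 0.066 m and y of tray_center in the frame of board above -0.055 m and angle between the y axis of tray_center and the y axis of board, either way round below 0.02 rad and angle between tray_center's own z axis and vertical below 0.03 rad and value of joint handle_joint below 1.2 rad), for 0.2 s.
2. the clamp is locked: handle past centre on its stop, the pad bearing on the tray (value of joint handle_joint above 2.312 rad and contact force between pad and tray above 15 N), for 0.2 s.
At the end, for the whole second after the job is handed in: The tray lies flat and at rest in the corner, within 2 mm of the long fence and of the end stop and square within 0.02 rad; the clamp's handle is past dead centre on its stop (handle_joint above 2.312) and the pad bears on the tray with more than 15 N (all of step 2 and x of long_fence_strip in the frame of tray_center below 0.066 m and y of tray_center in the frame of board above -0.055 m and angle between the y axis of tray_center and the y axis of board, either way round below 0.02 rad and angle between tray_center's own z axis and vertical below 0.03 rad and linear speed of tray below 0.01 m/s); the robot touches nothing.
It fails at once if the tray is pushed with more than 25 N (contact force between the fingers and tray above 25 N).
It fails at once if the handle is pushed with more than 25 N (contact force between the fingers and handle above 25 N).
It fails at once if the mortar, jar, fork or cavatelli roller is shifted by more than 25 mm (distance of any of mortar, jar, fork, cavatelli from where it was at the start of the episode above 0.025 m).
It also fails if it takes over 72 s, if anything falls off the work surface, if the arm or the gripper's body presses on something with over 40 N, if the wrist force passes 120 N, or if a joint passes its speed limit or range.

## Robot

A 6-joint arm with a two-finger parallel gripper is mounted at the origin on the work surface. World frame = base frame: x ahead of the robot, y to its left, z up, the work surface at z = 0. Lengths are in m, angles in rad, forces in N, time in s.
With the tool pointing down it reaches from about 0.375 to 0.75 m from the base axis. Payload 9 kg.
Tool frame: the origin (TCP) lies midway between the tips of the shut fingers; the grasp point (between the pads) lies 19 mm behind it; z points along the fingers, y is the line along which they close (so a half turn about z gives the same grasp; the last joint's range is limited). The gripper opens to 85 mm and grips with 20 to 120 N. Pads are 22 mm wide; open, the fingers measure 114 mm over their backs; the gripper's body (76 mm by 85 mm) begins 54 mm behind the grasp point. The pads swing forward as they close: fully open they stand 13 mm farther back than shut.
Start: joints at [-1.414, 0.104, 0.097, 1.564, 0, 1.353], TCP at [0.22, -0.558, 0.201] pointing down, gripper open.
Joint ranges: [-2.99, 2.99], [-0.84, 1.86], [-1.1, 1.16], [-1.84, 2.11], [-1.51, 1.56], [-3.14, 3.14]. Speed limits (rad/s): [2.22, 2.22, 2.57, 3.14, 3.14, 3.14].

## Interface

Orientations are given as a unit quaternion [w, x, y, z].
In Python, from cell import bot, cams gives the robot as it stands.
- The arm moves only by the tool apply_moves, never from a script. Its argument "steps" is one flat list of numbers, 7 for each row, row after row: the shift along the tool's x, y, z scaled (see below), then the turn, a rotation vector about the tool's x, y, z scaled (see below), then the opening, from -1 (shut) to 1 (fully open), so that 0 is half open. In form: [x, y, z, wx, wy, wz, grip, x, y, z, wx, wy, wz, grip, ...]. A call has 1 to 12 rows; each row shifts and turns the commanded pose from where the row before left it, along the tool's axes as they then stand; what a row does not reach is not made up. The controller multiplies each number of a shift by 0.04 m and each number of a turn by 0.12 rad. A row lasts 1/12 s, in which the tool goes at most 41.7 mm and 7.16 degrees, less where a joint would pass 70% of its speed; a pose out of reach is approached as far as the arm can. A call with a number of a shift or a turn outside -1 to 1 is refused whole. A call with a gripper value outside its range is refused whole. The fingers move at their own pace and stop on an object; "newtons" is the grip in N (left out, the last holds). Time passes only in rows, so rows that do not move let the fingers close. It gives the time, the measured TCP pose, the force, the opening and the grip force at its end, in the units of the state.
- bot.sense(): the state, without advancing time (a new reading comes with each control period).
- cams.snapshot(name): name is "scene" or "top" or "wrist"; returns a dict with "img" (400x640x3 uint8, red, green, blue), "fx", "fy", "cx", "cy" (pixels), "extrinsics" (4x4, takes a point from world to camera coordinates); the wrist camera has in their place "T_tool_cam" (4x4, takes a point from camera to tool coordinates, whose origin is the TCP and whose axes are the flange's). Camera axes: x right, y down, z forward; pixel columns grow to the right and rows downward; lengths in m; the calibration is good to about 2 mm. A picture is of the moment at which its call begins: read the wrist's pose just before it. There is no depth.
- bot.hand_in(): hands the job in; it is judged then, once.
The state is a dict: "t": time; "q": joint angles; "joint_vel": joint speeds; "effort": joint torques, N m; "ee_pos": TCP position; "eef_rot": TCP orientation; "ft_force": force on the tool from outside, world axes, zero at the start; "moment": the same for the moment, N m; "opening": opening from 0.0 (shut) to 1.0 (fully open); "gripper_force": force on a finger pad.
Only numpy, scipy, OpenCV 4.12 (cv2) and the standard library are available. Lean on these libraries where they do the work, as an engineer would, in place of code of your own. Each camera call takes 0.05 s, during which the arm holds its last target. There are 200 camera calls.

## Working session

There is one attempt and no reset: what is moved stays moved. The work goes in short steps, Python scripts to look and compute and a tool call to move; the robot and the scene stay as the last step left them, time stands still between calls to the robot, and variables do not carry over. Pictures are saved under pics/ and viewed, at most 10 in all, crops included, and the job is handed in when it is done.

Besides the shell and the picture viewer there is one more tool, called after "Emit:" by a JSON object that holds its "api" and its "payload", one argument or row to a line. apply_moves: Moves the arm, as the interface text tells. Shifts and turns lie within -1 to 1; 1 stands for 0.04 m of shift or 0.12 rad of turn. Its arguments: {"type":"object","properties":{"steps":{"type":"array"},"newtons":{"type":"number"}},"required":["steps"]}

```bash
mkdir -p pics
cat > h.py <<'E'
import numpy as np, cv2
from cell import bot, cams
from scipy.spatial.transform import Rotation as R
def snap(n,f):
    s=bot.sense(); d=cams.snapshot(n); cv2.imwrite('pics/'+f,d['img'][:,:,::-1]); 
    if n=='wrist':
        T=np.eye(4); q=s['eef_rot']; T[:3,:3]=R.from_quat([q[1],q[2],q[3],q[0]]).as_matrix(); T[:3,3]=s['ee_pos']
        E=np.linalg.inv(T@np.array(d['T_tool_cam']))
    else: E=np.array(d['extrinsics'])
    np.savez('pics/'+f+'.npz',E=E,k=[d['fx'],d['fy'],d['cx'],d['cy']]); return d
def ray(f,u,v):
    z=np.load('pics/'+f+'.npz'); E=z['E'];fx,fy,cx,cy=z['k']
    Ri=E[:3,:3].T; return -Ri@E[:3,3], Ri@np.array([(u-cx)/fx,(v-cy)/fy,1])
def at(f,u,v,zz):
    o,d=ray(f,u,v); return o+d*(zz-o[2])/d[2]
def proj(f,P):
    z=np.load('pics/'+f+'.npz'); E=z['E'];fx,fy,cx,cy=z['k']
    c=E[:3,:3]@np.array(P)+E[:3,3]; return np.array([fx*c[0]/c[2]+cx,fy*c[1]/c[2]+cy])
E
python3 - <<'E'
from h import *
snap('top','top1.png');snap('scene','sc1.png');s=bot.sense();print(s)
for n in('top1.png','sc1.png'):
    z=np.load('pics/'+n+'.npz');print(z['E'].round(3),z['k'])
E
```

```text
{'t': 0.1, 'q': array([-1.41371196e+00,  1.04612797e-01,  9.66002403e-02,  1.56391540e+00,
       -4.34269427e-05,  1.35314099e+00]), 'joint_vel': array([ 0.00043938, -0.00157147,  0.00346624,  0.0006153 ,  0.00087658,
       -0.00035026]), 'effort': array([ 7.01471217e-03, -5.58202565e+01,  5.04721963e+01,  1.27627022e-02,
       -3.07758683e-04,  1.18704253e-05]), 'ee_pos': array([ 0.21958702, -0.55803089,  0.20014508]), 'eef_rot': array([-5.66215422e-04,  9.82497405e-01,  1.86275411e-01, -4.57007807e-06]), 'ft_force': array([ 0.38721147,  1.25485025, -0.29199612]), 'moment': array([ 0.01446536, -0.01508862,  0.01835393]), 'gripper_force': 0.0, 'opening': 0.998071319672635}
[[-1.80e-02 -1.00e+00 -1.00e-03 -1.10e-02]
 [-9.98e-01  1.80e-02 -6.10e-02  5.22e-01]
 [ 6.10e-02 -0.00e+00 -9.98e-01  1.07e+00]
 [ 0.00e+00  0.00e+00  0.00e+00  1.00e+00]] [370.8035443  370.8035443  322.94715673 198.00976946]
[[ 0.163  0.986 -0.019 -0.057]
 [ 0.694 -0.129 -0.709 -0.285]
 [-0.701  0.102 -0.705  1.548]
 [ 0.     0.     0.     1.   ]] [374.63877152 374.63877152 321.75424973 202.71080859]
```

Run:
```python
import cv2
a=cv2.imread('pics/top1.png');cv2.imwrite('pics/top1x.png',cv2.resize(a,(800,500),interpolation=cv2.INTER_CUBIC))
```

```text
(no output)
```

View pics/top1x.png

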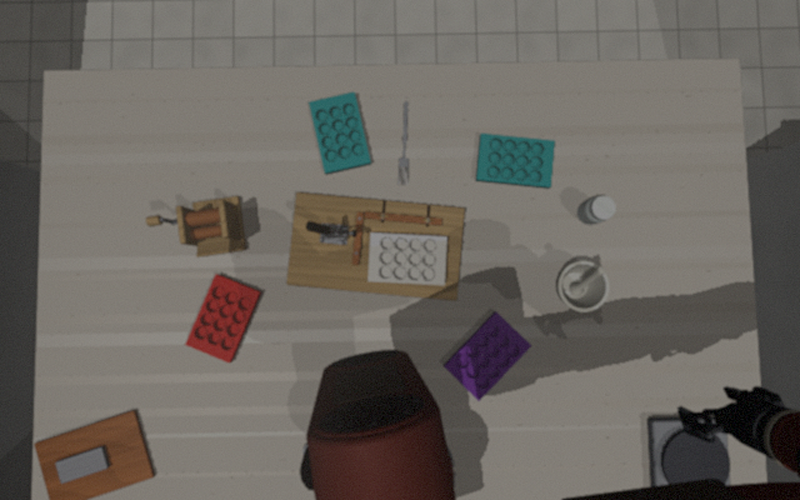

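View pics/sc1.png

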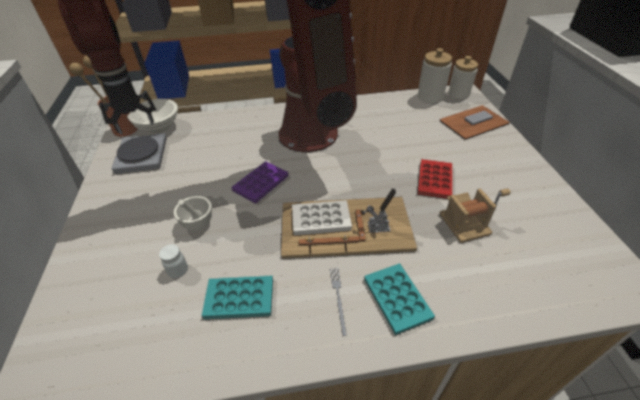

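Top view: board corners are near (296,192), (466,207), (457,300) and (288,284) in the enlarged picture. The tray is at its right, the clamp left with the handle up, the fence above, and the end stop at column ~360. I'll enlarge the board area.

Run:
```python
import cv2
a=cv2.imread('pics/top1.png')[145:245,225:380];a=cv2.resize(a,(775,500),interpolation=cv2.INTER_CUBIC);cv2.imwrite('pics/top1c.png',cv2.convertScaleAbs(a,alpha=1.5))
```

```text
(no output)
```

View pics/top1c.png

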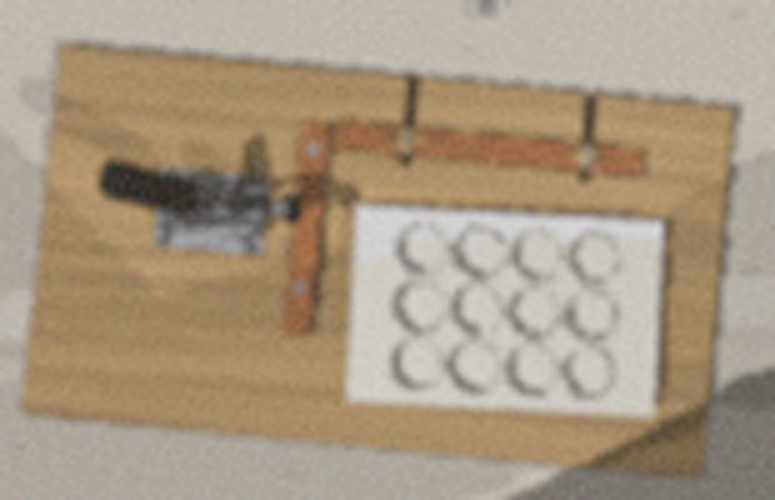

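```bash
cat > g.py <<'E'
from h import *
c=lambda u,v,z:at('top1.png',225+(u+.5)/5-.5,145+(v+.5)/5-.5,z)[:2]
def fit(pts,hx,hy):
    # order: (+x,+y),(+x,-y),(-x,-y),(-x,+y)
    P=np.array(pts);L=np.array([[hx,hy],[hx,-hy],[-hx,-hy],[-hx,hy]])
    m=P.mean(0);z=(P-m)[:,0]+1j*(P-m)[:,1];l=L[:,0]+1j*L[:,1];th=np.angle((z*l.conj()).sum())
    Rm=np.array([[np.cos(th),-np.sin(th)],[np.sin(th),np.cos(th)]])
    print('fit',m.round(4),'th',th.round(4),'resid mm',((P-m-L@Rm.T)*1e3).round(1).tolist());return m,Rm,th
B,RB,tb=fit([c(*p,.018) for p in[(60,42),(738,104),(703,474),(25,412)]],.11,.2)
T,RT,tt=fit([c(*p,.038) for p in[(357,204),(666,219),(657,414),(346,401)]],.056,.088)
inb=lambda p:(RB.T@(np.array(p)[:2]-B))
wb=lambda x,y:RB@np.array([x,y])+B
E
python3 - <<'E'
from g import *
print('tray in board',inb(T)*1e3,'rel ang',tt-tb)
for p in[(332,150),(640,172),(645,150),(330,122)]:print('fence',inb(c(*p,.03))*1e3)
for p in[(315,333),(286,333),(330,125)]:print('stop',inb(c(*p,.03))*1e3)
print('handle tip',inb(c(105,180,.17))*1e3)
for p in[(19,158),(19,78),(-37,-53)]:print(p,wb(*np.array(p)/1e3))
for k in([0,0,.2],[-.056,0,0],[0,-.088,0]):pass
print('tray sides mid: -x',RT@[-.056,0]+T,' -y',RT@[0,-.088]+T)
print(R.from_quat([.9825,.1863,0,-.00057]).as_matrix().round(3))
E
```

```text
fit [0.5291 0.0447] th -0.1089 resid mm [[-0.9, 0.5], [-1.3, -0.1], [1.5, 1.9], [0.8, -2.3]]
fit [ 0.4964 -0.0278] th -0.0647 resid mm [[0.4, 0.6], [0.0, -1.1], [0.2, -0.6], [-0.6, 1.2]]
tray in board [-24.60233894 -75.62233177] rel ang 0.04421171090066846
fence [58.5148177  33.52639068]
fence [  61.99351693 -145.53160877]
fence [  75.03691024 -147.31429922]
fence [74.68768703 36.25815044]
stop [-48.0309812   33.06799668]
stop [-49.55390875  49.72450951]
stop [72.942122   36.08914347]
handle tip [ 16.69720321 132.18877611]
(19, 158) [0.56516983 0.19971967]
(19, 78) [0.55647318 0.12019377]
(-37, -53) [ 0.4865643  -0.00394223]
tray sides mid: -x [ 0.44054647 -0.0241569 ]  -y [ 0.49073861 -0.11559403]
[[ 0.931  0.366 -0.   ]
 [ 0.366 -0.931  0.001]
 [ 0.    -0.001 -1.   ]]
```

Board: centre (0.529, 0.045), yaw -0.109. The tray sits at board (-25,-76) mm, turned +0.044, and the fence face is near x≈60 mm. I'll first align the tool with the board and shut the fingers.

Emit:
{"api": "apply_moves", "payload": {
  "steps": [0,0,0,0,0,0.8,-1,0,0,0,0,0,0.8,-1,0,0,0,0,0,0.8,-1,0,0,0,0,0,0.8,-1,0,0,0,0,0,0.83,-1,0.35,-0.75,0,0,0,0,-1,0.35,-0.75,0,0,0,0,-1,0.35,-0.75,0,0,0,0,-1,0.35,-0.75,0,0,0,0,-1,0.35,-0.75,0,0,0,0,-1,0.35,-0.75,0,0,0,0,-1,0.35,-0.75,0,0,0,0,-1]
}}

```text
t: 1.1
ee_pos: [0.3403, -0.3586, 0.2005]
eef_rot: [-0.0, 0.999, -0.055, -0.0]
ft_force: [0.1, -1.0, 0.1]
opening: -0.001
gripper_force: 0.0
```

Emit:
{"api": "apply_moves", "payload": {
  "steps": [0.35,-0.75,0,0,0,0,-1,0.35,-0.75,0,0,0,0,-1,0.35,-0.75,0,0,0,0,-1,0.35,-0.75,0,0,0,0,-1,0.35,-0.75,0,0,0,0,-1,0.35,-0.75,0,0,0,0,-1,0.35,-0.75,0,0,0,0,-1,0.33,-0.56,0,0,0,0,-1,0,0,0,0,0,0,-1,0,0,0,0,0,0,-1]
}}

```text
t: 1.93
ee_pos: [0.4759, -0.1401, 0.2004]
eef_rot: [-0.0, 0.999, -0.053, -0.0]
ft_force: [0.8, 0.6, -0.7]
opening: 0.003
gripper_force: 0.0
```

```bash
cat >> g.py <<'E'
def st():
    s=bot.sense();q=s['eef_rot'];M=R.from_quat([q[1],q[2],q[3],q[0]]).as_matrix()
    f=s['ft_force']
    print('t',round(s['t'],2),'board mm',(inb(s['ee_pos'])*1e3).round(1),'z',s['ee_pos'][2].round(4),'yaw',np.arctan2(M[1,0],M[0,0]).round(4),'tilt',M[2].round(3),'F board',(RB.T@f[:2]).round(2),f[2].round(2))
E
python3 - <<'E'
from g import *
st();snap('wrist','w1.png')
E
```

```text
fit [0.5291 0.0447] th -0.1089 resid mm [[-0.9, 0.5], [-1.3, -0.1], [1.5, 1.9], [0.8, -2.3]]
fit [ 0.4964 -0.0278] th -0.0647 resid mm [[0.4, 0.6], [0.0, -1.1], [0.2, -0.6], [-0.6, 1.2]]
t 1.93 board mm [ -32.8 -189.5] z 0.2004 yaw -0.1061 tilt [-0.001 -0.    -1.   ] F board [0.71 0.64] -0.72
```

View pics/w1.png

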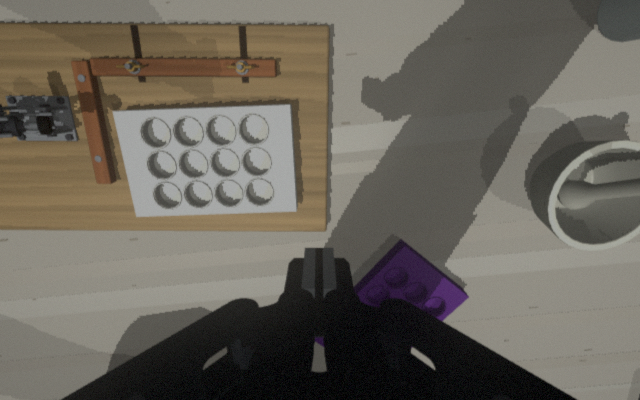

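Wrist view: tray top corners (113,111), (291,104), (297,211), (136,217); board -y corners (333,23), (327,231); fence inner edge along row ~77; stop inner edge from about (92,77) to (115,182).

Run:
```python
from g import *
w=lambda u,v,z:at('w1.png',u,v,z)[:2]
fit([w(*p,.038) for p in[(113,111),(291,104),(297,211),(136,217)]],.056,.088)
for n,p,z in[('b+x-y',(333,23),.018),('b-x-y',(327,231),.018),('fence L',(97,77),.03),('fence R',(275,77),.03),('stop lo',(115,182),.03),('stop hi',(93,80),.03),('tr',(113,111),.038),('tr',(291,104),.038),('tr',(297,211),.038),('tr',(136,217),.038)]:
    print(n,(inb(w(*p,z))*1e3).round(1))
```

```text
fit [0.5291 0.0447] th -0.1089 resid mm [[-0.9, 0.5], [-1.3, -0.1], [1.5, 1.9], [0.8, -2.3]]
fit [ 0.4964 -0.0278] th -0.0647 resid mm [[0.4, 0.6], [0.0, -1.1], [0.2, -0.6], [-0.6, 1.2]]
fit [ 0.496  -0.0274] th -0.0694 resid mm [[0.1, 0.0], [0.3, -0.7], [0.1, -0.2], [-0.5, 1.0]]
b+x-y [ 109.7 -202.6]
b-x-y [-109.8 -199.2]
fence L [59.4 29.2]
fence R [  59.9 -145.9]
stop lo [-47.5  32. ]
stop hi [56.6 33.8]
tr [27.6 14.9]
tr [  34.8 -161.7]
tr [ -77.4 -165.7]
tr [-85.1  11.3]
```

Emit:
{"api": "apply_moves", "payload": {
  "steps": [0,0,0.8,0,0,0,-1,0,0,0.8,0,0,0,-1,0,0,0.8,0,0,0,-1,0,0,0.8,0,0,0,-1,0,0,0.6,0,0,0,-1,0,0,0.4,0,0,0,-1,0,0,0.17,0,0,0,-1,0,0,0,0,0,0,-1,0,0,0,0,0,0,-1]
}}

```text
t: 2.73
ee_pos: [0.4756, -0.1421, 0.0267]
eef_rot: [0.0, 0.998, -0.055, 0.0]
ft_force: [0.6, -0.0, -0.4]
opening: 0.002
gripper_force: 0.0
```

Emit:
{"api": "apply_moves", "payload": {
  "steps": [0,-0.05,0,0,0,0,-1,0,-0.05,0,0,0,0,-1,0,-0.05,0,0,0,0,-1,0,-0.05,0,0,0,0,-1,0,-0.05,0,0,0,0,-1,0,-0.05,0,0,0,0,-1,0,-0.05,0,0,0,0,-1,0,-0.05,0,0,0,0,-1]
}}

```text
t: 3.4
ee_pos: [0.4774, -0.1251, 0.026]
eef_rot: [0.0, 0.999, -0.054, -0.0]
ft_force: [0.2, 0.5, -0.2]
opening: -0.002
gripper_force: 0.0
```

Run:
```python
from g import *
st()
```

```text
fit [0.5291 0.0447] th -0.1089 resid mm [[-0.9, 0.5], [-1.3, -0.1], [1.5, 1.9], [0.8, -2.3]]
fit [ 0.4964 -0.0278] th -0.0647 resid mm [[0.4, 0.6], [0.0, -1.1], [0.2, -0.6], [-0.6, 1.2]]
t 3.4 board mm [ -32.9 -174.5] z 0.026 yaw -0.1086 tilt [-0.  0. -1.] F board [0.14 0.49] -0.18
```

Emit:
{"api": "apply_moves", "payload": {
  "steps": [0,-0.04,0,0,0,0,-1,0,-0.04,0,0,0,0,-1,0,-0.04,0,0,0,0,-1,0,-0.04,0,0,0,0,-1]
}}

```text
t: 3.73
ee_pos: [0.4781, -0.1189, 0.026]
eef_rot: [0.0, 0.999, -0.054, 0.0]
ft_force: [-0.1, 0.8, -0.6]
opening: 0.002
gripper_force: 0.0
```

Emit:
{"api": "apply_moves", "payload": {
  "steps": [0,-0.04,0,0,0,0,-1,0,-0.04,0,0,0,0,-1,0,-0.04,0,0,0,0,-1,0,-0.04,0,0,0,0,-1]
}}

```text
t: 4.07
ee_pos: [0.4788, -0.1125, 0.026]
eef_rot: [0.0, 0.999, -0.054, -0.0]
ft_force: [0.5, 0.1, -0.7]
opening: -0.0
gripper_force: 0.0
```

Emit:
{"api": "apply_moves", "payload": {
  "steps": [0,-0.04,0,0,0,0,-1,0,-0.04,0,0,0,0,-1,0,-0.04,0,0,0,0,-1,0,-0.04,0,0,0,0,-1]
}}

```text
t: 4.4
ee_pos: [0.4795, -0.1062, 0.026]
eef_rot: [0.0, 0.999, -0.054, 0.0]
ft_force: [0.1, -0.2, 0.5]
opening: 0.001
gripper_force: 0.0
```

Run:
```python
from g import *
st();snap('top','top2.png');d=snap('wrist','w2.png')['img']
a=cv2.imread('pics/top2.png')[145:245,225:380];a=cv2.resize(a,(775,500),interpolation=cv2.INTER_CUBIC);cv2.imwrite('pics/top2c.png',cv2.convertScaleAbs(a,alpha=1.5))
```

```text
fit [0.5291 0.0447] th -0.1089 resid mm [[-0.9, 0.5], [-1.3, -0.1], [1.5, 1.9], [0.8, -2.3]]
fit [ 0.4964 -0.0278] th -0.0647 resid mm [[0.4, 0.6], [0.0, -1.1], [0.2, -0.6], [-0.6, 1.2]]
t 4.4 board mm [ -32.9 -155.4] z 0.026 yaw -0.1088 tilt [ 0.  0. -1.] F board [ 0.17 -0.18] 0.47
```

View pics/w2.png

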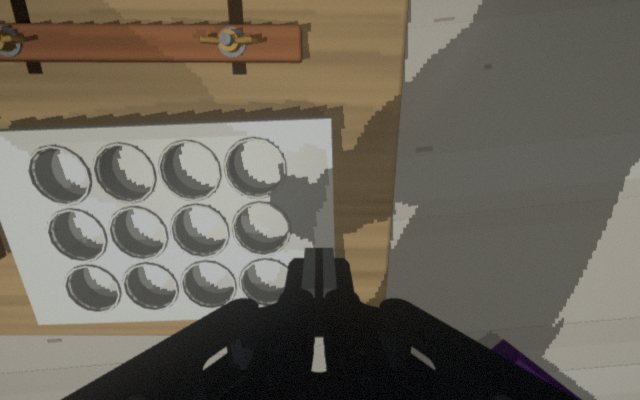

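Run:
```python
from g import *
p=bot.sense()['ee_pos']
print(proj('w2.png',p),proj('w2.png',p+[0,0,.03]),np.load('pics/w2.png.npz')['E'].round(3))
w=lambda u,v,z:at('w2.png',u,v,z)
for n,q,z in[('tr+x-y',(331,119),.038),('tr -x+y',(40,325),.038),('fence end',(303,62),.03),('board edge',(400,150),.018),('board',(407,60),.018)]: print(n,(inb(w(*q,z))*1e3).round(1))
```

```text
fit [0.5291 0.0447] th -0.1089 resid mm [[-0.9, 0.5], [-1.3, -0.1], [1.5, 1.9], [0.8, -2.3]]
fit [ 0.4964 -0.0278] th -0.0647 resid mm [[0.4, 0.6], [0.0, -1.1], [0.2, -0.6], [-0.6, 1.2]]
[319.20994979 236.19259658] [319.2353554  261.77185596] [[-0.108 -0.994 -0.001 -0.053]
 [-0.944  0.102  0.312  0.477]
 [-0.31   0.035 -0.95   0.367]
 [ 0.     0.     0.     1.   ]]
tr+x-y [  34.1 -160.9]
tr -x+y [-85.3  10.6]
fence end [  60.  -147.4]
board edge [  15.8 -200.1]
board [  62.  -200.1]
```

View pics/top2c.png

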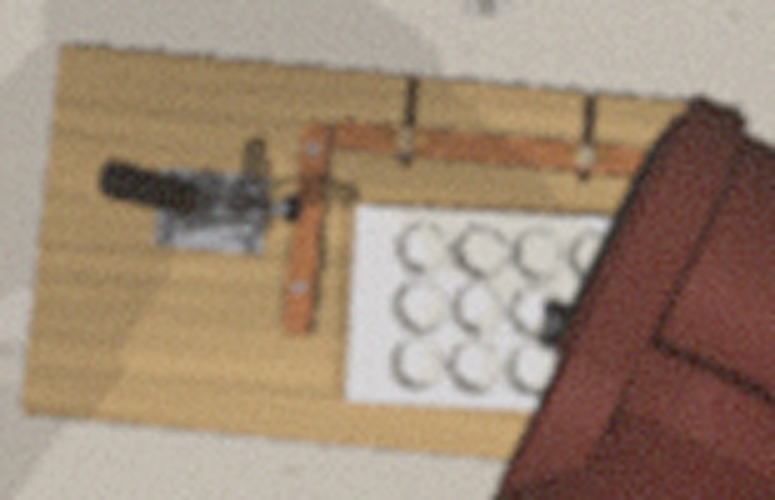

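The tray hasn't moved: its corners are still (331,119) and (40,325), and the fingertips show over its edge although TCP z is below its top. The visible tips end higher up than the stated TCP. I'll back off and probe downward gently.

Emit:
{"api": "apply_moves", "payload": {
  "steps": [0,0.5,0,0,0,0,-1,0,0.4,0,0,0,0,-1,0,0,0,0,0,0,-1,0,0,0.05,0,0,0,-1,0,0,0.05,0,0,0,-1,0,0,0,0,0,0,-1]
}}

```text
t: 5.0
ee_pos: [0.4753, -0.1413, 0.0213]
eef_rot: [-0.0, 0.999, -0.054, -0.0]
ft_force: [0.1, 0.2, -0.1]
opening: 0.003
gripper_force: 0.0
```

Run:
```python
from g import *
st();snap('wrist','w3.png');snap('scene','sc3.png')
a=cv2.imread('pics/sc3.png')[150:280,230:440];cv2.imwrite('pics/sc3c.png',cv2.convertScaleAbs(cv2.resize(a,None,fx=3.8,fy=3.8,interpolation=cv2.INTER_CUBIC),alpha=1.4))
p=bot.sense()['ee_pos'];u=proj('sc3.png',p);print((u-[230,150])*3.8)
for x in(0,.011):
  for z in(0,.015,.03,.045):
    print(x,z,proj('w3.png',p+np.r_[RB@[x,0],z]).round(1))
```

```text
fit [0.5291 0.0447] th -0.1089 resid mm [[-0.9, 0.5], [-1.3, -0.1], [1.5, 1.9], [0.8, -2.3]]
fit [ 0.4964 -0.0278] th -0.0647 resid mm [[0.4, 0.6], [0.0, -1.1], [0.2, -0.6], [-0.6, 1.2]]
t 5.0 board mm [ -33.3 -190.8] z 0.0213 yaw -0.1084 tilt [-0.001 -0.    -1.   ] F board [0.09 0.21] -0.08
[205.58529937 258.14870868]
0 0 [319.1 236.2]
0 0.015 [319.1 248. ]
0 0.03 [319.  261.9]
0 0.045 [319.  278.5]
0.011 0 [319.1 218.4]
0.011 0.015 [319.1 229. ]
0.011 0.03 [319.1 241.5]
0.011 0.045 [319.  256.5]
```

View pics/sc3c.png

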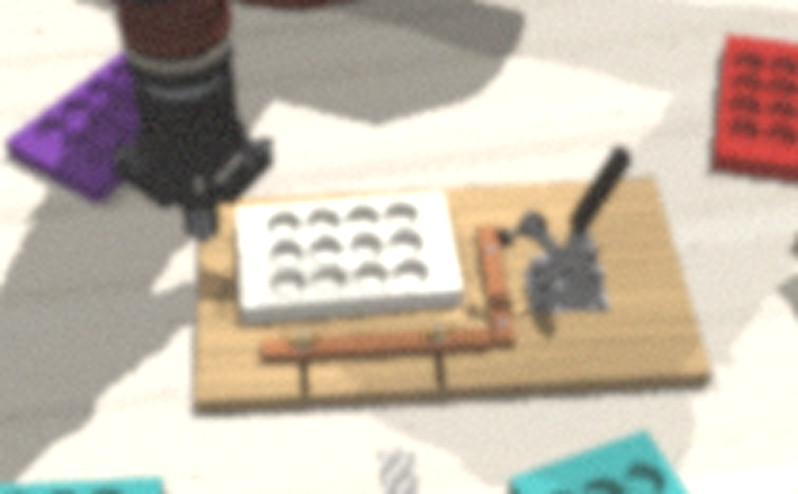

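Scene: the tip is visible at (203,238), against the (206,258) predicted for the TCP. So the real tips stand about 25 mm above the reported TCP, and I'll probe lower in small steps.

Emit:
{"api": "apply_moves", "payload": {
  "steps": [0,0,0.1,0,0,0,-1,0,0,0.1,0,0,0,-1,0,0,0.05,0,0,0,-1,0,0,0,0,0,0,-1]
}}

```text
t: 5.43
ee_pos: [0.4751, -0.1417, 0.0112]
eef_rot: [-0.0, 0.999, -0.054, -0.0]
ft_force: [-0.5, 0.2, 0.8]
opening: 0.0
gripper_force: 0.0
```

Emit:
{"api": "apply_moves", "payload": {
  "steps": [0,0,0.04,0,0,0,-1,0,0,0.04,0,0,0,-1]
}}

```text
t: 5.6
ee_pos: [0.4757, -0.1422, 0.0088]
eef_rot: [0.0, 0.999, -0.054, 0.0]
ft_force: [0.5, -0.2, 0.4]
opening: -0.001
gripper_force: 0.0
```

Run:
```python
from g import *
st()
p=bot.sense()['ee_pos'].copy(); p[:]=[0.4753,-.1413,.0213]
for z in(.01,.02,.025,.03,.04):
  print(z,(proj('sc3.png',p+np.r_[RB@[.011,0],z])-[230,150])*3.8,(proj('sc3.png',p+np.r_[0,0,z])-[230,150])*3.8)
```

```text
fit [0.5291 0.0447] th -0.1089 resid mm [[-0.9, 0.5], [-1.3, -0.1], [1.5, 1.9], [0.8, -2.3]]
fit [ 0.4964 -0.0278] th -0.0647 resid mm [[0.4, 0.6], [0.0, -1.1], [0.2, -0.6], [-0.6, 1.2]]
t 5.6 board mm [ -32.8 -191.6] z 0.0088 yaw -0.1088 tilt [ 0.  0. -1.] F board [ 0.53 -0.16] 0.37
0.01 [204.4397383  259.90055919] [204.66455056 250.15238451]
0.02 [203.32824064 251.59177316] [203.56180179 241.84015722]
0.025 [202.7674214  247.39947728] [203.00543048 237.64637805]
0.03 [202.20318065 243.1816045 ] [202.4456875  233.42718418]
0.04 [201.06430856 234.66818623] [201.31596322 224.91162262]
```

Emit:
{"api": "apply_moves", "payload": {
  "steps": [0,0,0.05,0,0,0,-1,0,0,0.05,0,0,0,-1,0,0,0.05,0,0,0,-1,0,0,0,0,0,0,-1]
}}

```text
t: 5.93
ee_pos: [0.4753, -0.142, 0.0023]
eef_rot: [-0.0, 0.999, -0.054, -0.0]
ft_force: [0.6, -0.9, -0.9]
opening: -0.003
gripper_force: 0.0
```

Emit:
{"api": "apply_moves", "payload": {
  "steps": [0,0,0.03,0,0,0,-1,0,0,0.03,0,0,0,-1,0,0,0,0,0,0,-1]
}}

```text
t: 6.18
ee_pos: [0.4755, -0.1421, 0.0002]
eef_rot: [0.0, 0.999, -0.054, -0.0]
ft_force: [-1.3, -0.4, -0.5]
opening: -0.0
gripper_force: 0.0
```

Emit:
{"api": "apply_moves", "payload": {
  "steps": [0,0,0.03,0,0,0,-1,0,0,0.03,0,0,0,-1,0,0,0,0,0,0,-1]
}}

```text
t: 6.43
ee_pos: [0.4755, -0.1421, -0.0022]
eef_rot: [-0.0, 0.999, -0.054, -0.0]
ft_force: [0.4, -0.0, 0.3]
opening: 0.001
gripper_force: 0.0
```

Emit:
{"api": "apply_moves", "payload": {
  "steps": [0,0,0.03,0,0,0,-1,0,0,0.03,0,0,0,-1,0,0,0,0,0,0,-1]
}}

```text
t: 6.68
ee_pos: [0.4754, -0.1421, -0.0047]
eef_rot: [-0.0, 0.999, -0.054, -0.0]
ft_force: [0.4, 0.8, -0.2]
opening: -0.002
gripper_force: 0.0
```

Run:
```python
from g import *
st();snap('wrist','w4.png');snap('scene','sc4.png')
a=cv2.imread('pics/sc4.png')[190:240,260:330];b=cv2.imread('pics/w4.png')[150:350,220:420]
b=cv2.resize(b,(400,400));a=cv2.resize(a,(400,286),interpolation=cv2.INTER_CUBIC);a=cv2.copyMakeBorder(a,0,114,0,0,0)
cv2.imwrite('pics/m4.png',cv2.convertScaleAbs(np.hstack([a,b]),alpha=1.7))
```

```text
fit [0.5291 0.0447] th -0.1089 resid mm [[-0.9, 0.5], [-1.3, -0.1], [1.5, 1.9], [0.8, -2.3]]
fit [ 0.4964 -0.0278] th -0.0647 resid mm [[0.4, 0.6], [0.0, -1.1], [0.2, -0.6], [-0.6, 1.2]]
t 6.68 board mm [ -33.  -191.5] z -0.0047 yaw -0.1088 tilt [-0. -0. -1.] F board [0.27 0.87] -0.18
```

View pics/m4.png

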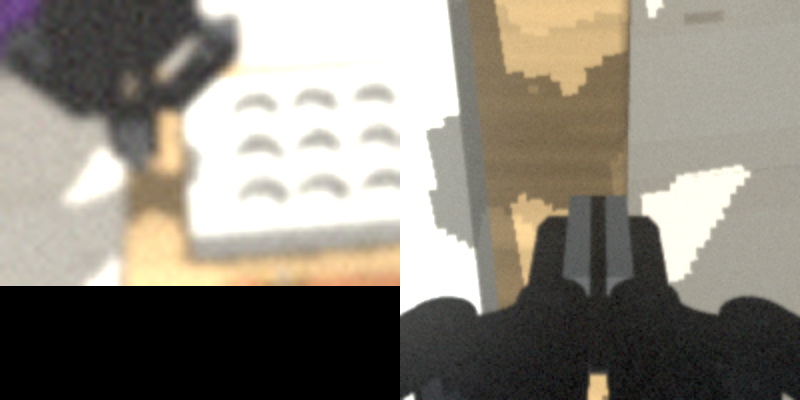

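Emit:
{"api": "apply_moves", "payload": {
  "steps": [0,0,0.03,0,0,0,-1,0,0,0.03,0,0,0,-1,0,0,0,0,0,0,-1]
}}

```text
t: 7.03
ee_pos: [0.4755, -0.1421, -0.0071]
eef_rot: [-0.0, 0.999, -0.054, -0.0]
ft_force: [-0.4, 0.2, -0.2]
opening: 0.0
gripper_force: 0.0
```

Emit:
{"api": "apply_moves", "payload": {
  "steps": [0,0,0.03,0,0,0,-1,0,0,0.03,0,0,0,-1,0,0,0,0,0,0,-1]
}}

```text
t: 7.28
ee_pos: [0.4754, -0.142, -0.0095]
eef_rot: [-0.0, 0.999, -0.054, -0.0]
ft_force: [0.5, 0.6, 0.4]
opening: -0.0
gripper_force: 0.0
```

Emit:
{"api": "apply_moves", "payload": {
  "steps": [0,0,0.03,0,0,0,-1,0,0,0.03,0,0,0,-1,0,0,0,0,0,0,-1]
}}

```text
t: 7.53
ee_pos: [0.4754, -0.1421, -0.0119]
eef_rot: [-0.0, 0.999, -0.054, -0.0]
ft_force: [0.4, -0.1, -0.2]
opening: -0.004
gripper_force: 0.0
```

Emit:
{"api": "apply_moves", "payload": {
  "steps": [0,0,0.03,0,0,0,-1,0,0,0.03,0,0,0,-1,0,0,0,0,0,0,-1]
}}

```text
t: 7.78
ee_pos: [0.4757, -0.1422, -0.0125]
eef_rot: [0.0, 0.999, -0.054, 0.0]
ft_force: [-7.2, 2.9, 18.1]
opening: 0.001
gripper_force: 8.5
```

Emit:
{"api": "apply_moves", "payload": {
  "steps": [0,0,0.03,0,0,0,-1,0,0,0.03,0,0,0,-1,0,0,0,0,0,0,-1]
}}

```text
t: 8.03
ee_pos: [0.4758, -0.1423, -0.0126]
eef_rot: [0.0, 0.999, -0.054, 0.0]
ft_force: [-17.4, 9.0, 42.1]
opening: -0.001
gripper_force: 20.8
```

Board touched at TCP z=-0.0125 (tip at 0.018), so the real tips sit 30.5 mm short of the reported TCP, with about 10 N/mm of stiffness. I'll raise to a tip height of ~0.026.

Emit:
{"api": "apply_moves", "payload": {
  "steps": [0,0,-0.2,0,0,0,-1,0,0,-0.1,0,0,0,-1,0,0,0,0,0,0,-1]
}}

```text
t: 8.28
ee_pos: [0.4763, -0.1426, -0.0035]
eef_rot: [0.0, 0.999, -0.054, 0.001]
ft_force: [-0.4, -0.4, -0.6]
opening: -0.0
gripper_force: 0.0
```

Emit:
{"api": "apply_moves", "payload": {
  "steps": [0,-0.05,0,0,0,0,-1,0,-0.05,0,0,0,0,-1,0,-0.05,0,0,0,0,-1,0,-0.05,0,0,0,0,-1,0,-0.05,0,0,0,0,-1,0,-0.05,0,0,0,0,-1]
}}

```text
t: 8.78
ee_pos: [0.4768, -0.1299, -0.0046]
eef_rot: [-0.0, 0.999, -0.054, -0.0]
ft_force: [-0.2, 0.6, 0.5]
opening: 0.001
gripper_force: 0.0
```

Emit:
{"api": "apply_moves", "payload": {
  "steps": [0,-0.03,0,0,0,0,-1,0,-0.03,0,0,0,0,-1,0,-0.03,0,0,0,0,-1,0,-0.03,0,0,0,0,-1]
}}

```text
t: 9.12
ee_pos: [0.4774, -0.1255, -0.0044]
eef_rot: [0.0, 0.999, -0.054, -0.0]
ft_force: [0.7, -1.3, -0.5]
opening: -0.004
gripper_force: 0.5
```

Emit:
{"api": "apply_moves", "payload": {
  "steps": [0,-0.03,0,0,0,0,-1,0,-0.03,0,0,0,0,-1,0,-0.03,0,0,0,0,-1,0,-0.03,0,0,0,0,-1]
}}

```text
t: 9.45
ee_pos: [0.4779, -0.1206, -0.0044]
eef_rot: [0.0, 0.999, -0.054, -0.0]
ft_force: [-0.2, -1.3, -0.9]
opening: 0.0
gripper_force: 0.5
```

```bash
sed -i "s/^    print('fit'.*;return/    return/" g.py
python3 - <<'E'
from g import *
st()
E
```

```text
t 9.45 board mm [ -32.9 -169.9] z -0.0044 yaw -0.1089 tilt [-0.  0. -1.] F board [-0.1  -1.34] -0.92
```

Emit:
{"api": "apply_moves", "payload": {
  "steps": [0,-0.03,0,0,0,0,-1,0,-0.03,0,0,0,0,-1,0,-0.03,0,0,0,0,-1,0,-0.03,0,0,0,0,-1,0,-0.03,0,0,0,0,-1,0,-0.03,0,0,0,0,-1,0,-0.03,0,0,0,0,-1,0,-0.03,0,0,0,0,-1]
}}

```text
t: 10.12
ee_pos: [0.479, -0.111, -0.0044]
eef_rot: [0.0, 0.999, -0.054, 0.0]
ft_force: [-0.4, -1.3, -0.4]
opening: -0.004
gripper_force: 0.5
```

Run:
```python
from g import *
st();snap('wrist','w5.png');
```

```text
t 10.12 board mm [ -32.9 -160.2] z -0.0044 yaw -0.1088 tilt [ 0.  0. -1.] F board [-0.28 -1.35] -0.35
```

View pics/w5.png

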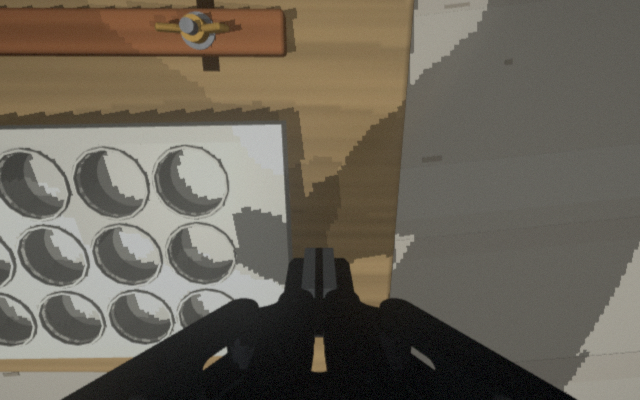

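Tray's +x/-y corner is at (282,124), with its -y edge running to (289,248) and its +x edge to (0,128). The fence inner edge ends at (286,54).

Run:
```python
from g import *
for n,q,z in[('c',(282,124),.038),('-y edge',(289,248),.038),('+x edge',(0,128),.038),('fence',(286,54),.03),('fence L',(0,56),.03)]: print(n,(inb(at('w5.png',*q,z))*1e3).round(1))
```

```text
c [  34.6 -145.7]
-y edge [ -19.2 -146.9]
+x edge [ 33.  -34.6]
fence [  60.6 -147.3]
fence L [ 59.8 -35.3]
```

Emit:
{"api": "apply_moves", "payload": {
  "steps": [0,-0.03,0,0,0,0,-1,0,-0.03,0,0,0,0,-1,0,0,0,0,0,0,-1]
}}

```text
t: 10.42
ee_pos: [0.4793, -0.1085, -0.0044]
eef_rot: [-0.0, 0.999, -0.054, 0.0]
ft_force: [0.7, -0.8, -1.4]
opening: 0.0
gripper_force: 0.2
```

Emit:
{"api": "apply_moves", "payload": {
  "steps": [0,0.1,0,0,0,0,-1,0,0.1,0,0,0,0,-1,0,0,-0.7,0,0,0,-1,0,0,-0.5,0,0,0,-1,-0.41,-0.76,0,0,0,0,-1,-0.41,-0.76,0,0,0,0,-1,-0.41,-0.76,0,0,0,0,-1,-0.4,-0.7,0,0,0,0,-1,0,0,0,0,0,0,-1,0,0,0,0,0,0,-1]
}}

```text
t: 11.25
ee_pos: [0.4264, 0.0097, 0.0438]
eef_rot: [0.0, 0.999, -0.053, 0.0]
ft_force: [1.1, -1.2, -0.2]
opening: 0.004
gripper_force: 0.0
```

Run:
```python
from g import *
st()
```

```text
t 11.25 board mm [-98.3 -46. ] z 0.0438 yaw -0.1064 tilt [ 0.001  0.    -1.   ] F board [ 1.2  -1.12] -0.18
```

Emit:
{"api": "apply_moves", "payload": {
  "steps": [0,0,0.5,0,0,0,-1,0,0,0.5,0,0,0,-1,0,0,0.2,0,0,0,-1,0,0,0,0,0,0,-1,0.05,0,0,0,0,0,-1,0.05,0,0,0,0,0,-1,0.05,0,0,0,0,0,-1,0.04,0,0,0,0,0,-1,0.04,0,0,0,0,0,-1,0,0,0,0,0,0,-1]
}}

```text
t: 12.08
ee_pos: [0.4361, 0.0078, -0.0041]
eef_rot: [0.0, 0.999, -0.054, 0.0]
ft_force: [0.1, 0.8, -0.6]
opening: -0.002
gripper_force: 0.0
```

Emit:
{"api": "apply_moves", "payload": {
  "steps": [0.03,0,0,0,0,0,-1,0.03,0,0,0,0,0,-1,0.03,0,0,0,0,0,-1,0.03,0,0,0,0,0,-1]
}}

```text
t: 12.42
ee_pos: [0.4404, 0.0074, -0.0044]
eef_rot: [0.0, 0.999, -0.054, -0.0]
ft_force: [-2.6, 0.1, 1.0]
opening: 0.003
gripper_force: 1.0
```

Emit:
{"api": "apply_moves", "payload": {
  "steps": [0.03,0,0,0,0,0,-1,0.03,0,0,0,0,0,-1,0.03,0,0,0,0,0,-1,0.03,0,0,0,0,0,-1,0.03,0,0,0,0,0,-1,0.03,0,0,0,0,0,-1,0.03,0,0,0,0,0,-1]
}}

```text
t: 13.0
ee_pos: [0.4488, 0.0065, -0.0045]
eef_rot: [0.0, 0.999, -0.054, -0.0]
ft_force: [-1.8, -0.2, 0.7]
opening: -0.001
gripper_force: 0.8
```

Run:
```python
from g import *
st()
```

```text
t 13.0 board mm [-75.6 -46.8] z -0.0045 yaw -0.1088 tilt [-0.  0. -1.] F board [-1.74 -0.36] 0.66
```

Emit:
{"api": "apply_moves", "payload": {
  "steps": [0.03,0,0,0,0,0,-1,0.03,0,0,0,0,0,-1,0.03,0,0,0,0,0,-1,0.03,0,0,0,0,0,-1,0.03,0,0,0,0,0,-1,0.03,0,0,0,0,0,-1,0.03,0,0,0,0,0,-1]
}}

```text
t: 13.58
ee_pos: [0.4572, 0.0056, -0.0044]
eef_rot: [0.0, 0.999, -0.054, -0.0]
ft_force: [-1.0, -0.0, -0.3]
opening: 0.003
gripper_force: 0.6
```

Run:
```python
from g import *
st();im=snap('wrist','w6.png')['img'].astype(int)
# expected pixel of gap
for P in[(50,-120,.038),(50,-60,.038),(50,0,.038),(60,-120,.03),(60,0,.03),(60,30,.03)]:
    print(P,proj('w6.png',np.r_[wb(P[0]/1e3,P[1]/1e3),P[2]]).round(1))
a=cv2.imread('pics/w6.png');cv2.imwrite('pics/w6c.png',cv2.convertScaleAbs(a,alpha=1.3))
```

```text
t 13.58 board mm [-67.2 -46.7] z -0.0044 yaw -0.1088 tilt [-0.  0. -1.] F board [-1.03 -0.16] -0.31
(50, -120, 0.038) [532.  -23.4]
(50, -60, 0.038) [357.7 -23.4]
(50, 0, 0.038) [183.5 -23.4]
(60, -120, 0.03) [523.9 -48.5]
(60, 0, 0.03) [188.7 -48.4]
(60, 30, 0.03) [105.  -48.4]
```

View pics/w6c.png

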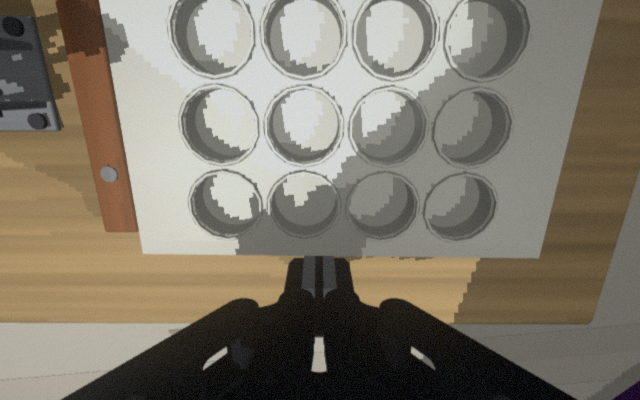

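The last view shows the tray's -x corners at (143,253) and (541,258), its +y edge up to about (98,0), its -y edge up to (603,0), and the stop's end at (137,230). From here on I measure numerically.

Run:
```python
from g import *
for n,q,z in[('-x+y',(143,253),.038),('-x-y',(541,258),.038),('+y edge',(98,0),.038),('-y edge',(603,0),.038),('stop',(137,230),.03),('board edge L',(40,323),.018),('R',(590,323),.018)]: print(n,(inb(at('w6.png',*q,z))*1e3).round(1))
```

```text
-x+y [-56.   31.6]
-x-y [ -58.3 -146. ]
+y edge [42.9 31. ]
-y edge [  42.9 -146.3]
stop [-48.3  37.2]
board edge L [-109.7  108. ]
R [-109.3 -196.7]
```

Emit:
{"api": "apply_moves", "payload": {
  "steps": [-0.1,0,0,0,0,0,-1,0,0.3,0,0,0,0,-1,0,0.3,0,0,0,0,-1,0,0,0,0,0,0,-1,0.05,0,0,0,0,0,-1,0.05,0,0,0,0,0,-1,0.03,0,0,0,0,0,-1,0.03,0,0,0,0,0,-1]
}}

```text
t: 14.3
ee_pos: [0.4568, -0.0182, -0.0045]
eef_rot: [0.0, 0.999, -0.054, -0.0]
ft_force: [-2.9, -0.1, 1.3]
opening: 0.0
gripper_force: 1.0
```

Emit:
{"api": "apply_moves", "payload": {
  "steps": [0.02,0,0,0,0,0,-1,0.02,0,0,0,0,0,-1]
}}

```text
t: 14.47
ee_pos: [0.4584, -0.0184, -0.0045]
eef_rot: [0.0, 0.999, -0.054, -0.0]
ft_force: [-2.7, -0.2, 1.0]
opening: -0.0
gripper_force: 1.0
```

Emit:
{"api": "apply_moves", "payload": {
  "steps": [0.02,0,0,0,0,0,-1,0.02,0,0,0,0,0,-1]
}}

```text
t: 14.63
ee_pos: [0.46, -0.0187, -0.0045]
eef_rot: [-0.0, 0.999, -0.054, -0.0]
ft_force: [-4.3, 0.8, 2.0]
opening: -0.003
gripper_force: 2.7
```

Run:
```python
from g import *
st()
```

```text
t 14.63 board mm [-61.8 -70.6] z -0.0045 yaw -0.1086 tilt [-0. -0. -1.] F board [-4.38  0.33] 1.99
```

Emit:
{"api": "apply_moves", "payload": {
  "steps": [0.01,0,0,0,0,0,-1,0.01,0,0,0,0,0,-1,0,0,0,0,0,0,-1]
}}

```text
t: 14.88
ee_pos: [0.46, -0.0187, -0.0046]
eef_rot: [-0.0, 0.999, -0.054, -0.001]
ft_force: [-7.1, 1.3, 4.6]
opening: -0.001
gripper_force: 3.4
```

Emit:
{"api": "apply_moves", "payload": {
  "steps": [0.01,0,0,0,0,0,-1,0,0,0,0,0,0,-1,0,0,0,0,0,0,-1]
}}

```text
t: 15.13
ee_pos: [0.4601, -0.0187, -0.0046]
eef_rot: [-0.0, 0.999, -0.054, -0.001]
ft_force: [-8.3, 0.8, 6.3]
opening: 0.0
gripper_force: 4.2
```

Run:
```python
from g import *
st()
```

```text
t 15.13 board mm [-61.7 -70.5] z -0.0046 yaw -0.1087 tilt [-0.002 -0.    -1.   ] F board [-8.33 -0.13] 6.27
```

Emit:
{"api": "apply_moves", "payload": {
  "steps": [-0.2,0,0,0,0,0,-1,0,0,-0.7,0,0,0,-1,0,0,-0.5,0,0,0,-1,0.43,0.65,0,0,0,0,-1,0.43,0.65,0,0,0,0,-1,0.43,0.65,0,0,0,0,-1,0.43,0.6,0,0,0,0,-1,0,0,0,0,0,0,-1,0,0,0.6,0,0,0,-1,0,0,0.5,0,0,0,-1,0,0,0.1,0,0,0,-1,0,0,0,0,0,0,-1]
}}

```text
t: 16.13
ee_pos: [0.5095, -0.1263, -0.0058]
eef_rot: [-0.001, 0.999, -0.054, -0.001]
ft_force: [1.1, 0.3, 1.0]
opening: 0.0
gripper_force: 0.0
```

Run:
```python
from g import *
st();snap('wrist','w7.png')
# tray/fence gap: scan vertical intensity profile for columns left of finger
g=cv2.imread('pics/w7.png')
for y in(-140,-120,-100):
    for nm,P in(('tray?',(60,y,.038)),('fence',(60,y,.03))): print(nm,y,proj('w7.png',np.r_[wb(P[0]/1e3,P[1]/1e3),P[2]]).round(0))
for y in(-138,-115):
    u,v=proj('w7.png',np.r_[wb(.06,y/1e3),.03]); u=int(u);v=int(v)
    if 15<v<385: print(y,u,v,[ (k,g[k,u].tolist()) for k in range(v-12,v+20,2)])
```

```text
t 16.13 board mm [  -0.9 -172.2] z -0.0058 yaw -0.1088 tilt [-0.002 -0.001 -1.   ] F board [1.12 0.37] 0.98
tray? -140 [237. 142.]
fence -140 [242. 139.]
tray? -120 [187. 142.]
fence -120 [194. 139.]
tray? -100 [136. 142.]
fence -100 [146. 139.]
-138 237 138 [(126, [66, 95, 138]), (128, [70, 101, 145]), (130, [69, 98, 145]), (132, [66, 94, 132]), (134, [46, 60, 82]), (136, [44, 56, 71]), (138, [73, 78, 81]), (140, [115, 122, 124]), (142, [177, 187, 185]), (144, [182, 193, 191]), (146, [182, 190, 191]), (148, [180, 190, 190]), (150, [183, 195, 192]), (152, [181, 191, 189]), (154, [179, 189, 188]), (156, [181, 192, 190])]
-115 181 138 [(126, [42, 58, 69]), (128, [83, 89, 95]), (130, [127, 127, 125]), (132, [126, 128, 127]), (134, [81, 86, 98]), (136, [49, 59, 72]), (138, [76, 82, 84]), (140, [115, 119, 121]), (142, [176, 187, 186]), (144, [178, 187, 187]), (146, [178, 189, 189]), (148, [179, 189, 190]), (150, [178, 189, 188]), (152, [176, 187, 186]), (154, [176, 188, 187]), (156, [180, 189, 190])]
```

Tray's +x edge lies at row ~141 in both columns, which matches the fence at x≈60, so it is flush and square. Now I push +y.

Emit:
{"api": "apply_moves", "payload": {
  "steps": [0,-0.06,0,0,0,0,-1,0,-0.06,0,0,0,0,-1,0,-0.06,0,0,0,0,-1,0,-0.06,0,0,0,0,-1,0,-0.02,0,0,0,0,-1,0,-0.02,0,0,0,0,-1,0,-0.02,0,0,0,0,-1,0,0,0,0,0,0,-1]
}}

```text
t: 16.85
ee_pos: [0.5119, -0.115, -0.0044]
eef_rot: [0.0, 0.999, -0.054, 0.0]
ft_force: [0.2, 0.1, -1.0]
opening: 0.0
gripper_force: 0.0
```

Emit:
{"api": "apply_moves", "payload": {
  "steps": [0,-0.02,0,0,0,0,-1,0,-0.02,0,0,0,0,-1,0,-0.02,0,0,0,0,-1]
}}

```text
t: 17.1
ee_pos: [0.5122, -0.1127, -0.0045]
eef_rot: [0.0, 0.999, -0.054, -0.0]
ft_force: [0.3, -0.8, 0.6]
opening: -0.001
gripper_force: 0.0
```

Emit:
{"api": "apply_moves", "payload": {
  "steps": [0,-0.02,0,0,0,0,-1,0,-0.02,0,0,0,0,-1]
}}

```text
t: 17.27
ee_pos: [0.5123, -0.1113, -0.0044]
eef_rot: [0.0, 0.999, -0.054, -0.0]
ft_force: [-0.7, -0.6, 0.1]
opening: 0.001
gripper_force: 0.6
```

Run:
```python
from g import *
st()
```

```text
t 17.27 board mm [   0.3 -156.9] z -0.0044 yaw -0.109 tilt [-0.  0. -1.] F board [-0.64 -0.72] 0.13
```

Contact at about -157. Easing on in 0.6 mm rows.

Emit:
{"api": "apply_moves", "payload": {
  "steps": [0,-0.015,0,0,0,0,-1,0,-0.015,0,0,0,0,-1,0,-0.015,0,0,0,0,-1]
}}

```text
t: 17.52
ee_pos: [0.5126, -0.1093, -0.0044]
eef_rot: [0.0, 0.999, -0.054, -0.0]
ft_force: [-0.4, -0.8, -0.8]
opening: 0.001
gripper_force: 0.6
```

Emit:
{"api": "apply_moves", "payload": {
  "steps": [0,-0.015,0,0,0,0,-1,0,-0.015,0,0,0,0,-1]
}}

```text
t: 17.68
ee_pos: [0.5127, -0.1081, -0.0044]
eef_rot: [0.0, 0.999, -0.054, 0.0]
ft_force: [-0.9, -1.0, -0.5]
opening: 0.004
gripper_force: 0.6
```

Emit:
{"api": "apply_moves", "payload": {
  "steps": [0,-0.015,0,0,0,0,-1,0,-0.015,0,0,0,0,-1]
}}

```text
t: 17.85
ee_pos: [0.5128, -0.1077, -0.0043]
eef_rot: [0.001, 0.999, -0.055, -0.0]
ft_force: [-1.7, -7.3, -1.2]
opening: -0.001
gripper_force: 3.8
```

Run:
```python
from g import *
st()
```

```text
t 17.85 board mm [   0.3 -153.3] z -0.0043 yaw -0.1092 tilt [-0.     0.002 -1.   ] F board [-0.88 -7.39] -1.22
```

Emit:
{"api": "apply_moves", "payload": {
  "steps": [0,-0.008,0,0,0,0,-1,0,0,0,0,0,0,-1,0,0,0,0,0,0,-1]
}}

```text
t: 18.1
ee_pos: [0.5128, -0.1078, -0.0043]
eef_rot: [0.001, 0.998, -0.055, -0.0]
ft_force: [-1.6, -7.0, -1.1]
opening: -0.0
gripper_force: 3.5
```

```bash
cat > gap.py <<'E'
from g import *
import sys
def gap(f):
    g=cv2.imread('pics/'+f,0)
    for y in(-138,-125,-110,-90):
        u,v=proj(f,np.r_[wb(.06,y/1e3),.038]);u=int(round(u));v=int(round(v))
        if not(0<=u<640 and 15<v<370):continue
        col=g[v-14:v+25,u-2:u+3].mean(1); k=np.argmax(np.diff(cv2.GaussianBlur(col[:,None],(1,3),0).ravel()))
        print(y,'tray edge px',u,v-14+k+.5,'x mm',(inb(at(f,u,v-14+k+.5,.038))*1e3).round(1))
st();snap('wrist',sys.argv[1]);gap(sys.argv[1])
E
python3 gap.py w8.png
```

```text
t 18.1 board mm [   0.3 -153.4] z -0.0043 yaw -0.1095 tilt [-0.     0.002 -1.   ] F board [-0.84 -7.16] -1.07
-138 tray edge px 281 142.5 x mm [  60.6 -138.1]
-125 tray edge px 248 142.5 x mm [  60.6 -125. ]
-110 tray edge px 211 142.5 x mm [  60.6 -110.2]
-90 tray edge px 160 142.5 x mm [ 60.6 -89.9]
```

Tray is home: the stop resists with 7 N and its edge runs parallel to the fence at x=60.6. Next I retreat, rise and move to just before the handle.

Emit:
{"api": "apply_moves", "payload": {
  "steps": [0,0.2,0,0,0,0,-1,0,0,-0.8,0,0,0,-1,0,0,-0.8,0,0,0,-1,0,0,-0.8,0,0,0,-1,0,0,-0.7,0,0,0,-1,0,0,0,0,0,0,-1]
}}

```text
t: 18.65
ee_pos: [0.5148, -0.116, 0.126]
eef_rot: [0.001, 0.999, -0.054, 0.004]
ft_force: [1.7, -0.4, 1.3]
opening: -0.001
gripper_force: 0.0
```

```bash
cat > path.py <<'E'
from g import *
def P(phi,s):
    f=(phi-15.6)/(93-15.6); a=np.radians(25+66*f); p=np.array([78,40])+23.2*np.array([np.cos(a),np.sin(a)])
    r=np.radians(phi); return p+s*np.array([np.sin(r),np.cos(r)])+19*np.array([-np.cos(r),np.sin(r)])
if __name__=='__main__':
    prev=None
    for k,phi in enumerate(np.arange(15.6,94,6)):
        q=P(phi,105); print(round(phi,1),'corner y,z',q.round(1),'d',None if prev is None else ((q-prev)/40).round(3)); prev=q
E
python3 path.py; python3 gap.py w9.png
python3 - <<'E'
from g import *
f='w9.png';g=cv2.imread('pics/'+f)
P=lambda x,y,z:proj(f,np.r_[wb(x/1e3,y/1e3),z]).round(0).tolist()
print(P(60,-141,.038),P(-52,-141,.038),P(-52,35,.038),P(60,35,.038))
# +y tray edge: profile along image row at board x=-20 and +50
for x in(-35,-10):
    u,v=proj(f,np.r_[wb(x/1e3,.035),.038]).round().astype(int)
    if 20<u<620 and 0<v<400: print(x,u,v,[(k,g[v,k].tolist()) for k in range(u-16,u+14,2)])
E
```

```text
15.6 corner y,z [109. 156.] d None
21.6 corner y,z [119.1 156.3] d [0.252 0.005]
27.6 corner y,z [128.8 155.2] d [ 0.243 -0.026]
33.6 corner y,z [138. 153.] d [ 0.23  -0.056]
39.6 corner y,z [146.6 149.6] d [ 0.215 -0.086]
45.6 corner y,z [154.5 145. ] d [ 0.197 -0.115]
51.6 corner y,z [161.6 139.3] d [ 0.178 -0.142]
57.6 corner y,z [167.8 132.6] d [ 0.156 -0.168]
63.6 corner y,z [173.1 124.9] d [ 0.132 -0.192]
69.6 corner y,z [177.3 116.4] d [ 0.107 -0.213]
75.6 corner y,z [180.5 107. ] d [ 0.08  -0.233]
81.6 corner y,z [182.6  97.1] d [ 0.052 -0.249]
87.6 corner y,z [183.6  86.5] d [ 0.024 -0.263]
93.6 corner y,z [183.4  75.6] d [-0.005 -0.274]
t 18.65 board mm [   3.3 -161.4] z 0.126 yaw -0.1086 tilt [ 0.008  0.002 -1.   ] F board [ 1.71 -0.24] 1.3
-138 tray edge px 289 122.5 x mm [  60.5 -138.1]
-125 tray edge px 272 122.5 x mm [  60.5 -124.8]
-110 tray edge px 253 122.5 x mm [  60.5 -110. ]
-90 tray edge px 227 121.5 x mm [ 61.3 -89.8]
[293.0, 123.0] [296.0, 253.0] [97.0, 253.0] [67.0, 123.0]
-35 93 235 [(77, [77, 108, 126]), (79, [78, 107, 127]), (81, [63, 89, 124]), (83, [62, 88, 123]), (85, [60, 86, 125]), (87, [62, 88, 127]), (89, [67, 93, 132]), (91, [154, 158, 161]), (93, [173, 175, 172]), (95, [170, 173, 171]), (97, [170, 172, 170]), (99, [174, 175, 174]), (101, [169, 170, 170]), (103, [171, 172, 170]), (105, [171, 172, 170])]
-10 87 208 [(71, [83, 113, 133]), (73, [79, 108, 129]), (75, [58, 83, 119]), (77, [59, 84, 121]), (79, [61, 85, 124]), (81, [68, 92, 129]), (83, [66, 92, 128]), (85, [162, 164, 167]), (87, [173, 174, 172]), (89, [171, 173, 172]), (91, [170, 172, 171]), (93, [173, 173, 172]), (95, [171, 172, 170]), (97, [172, 173, 170]), (99, [172, 172, 171])]
```

Tray touches the stop in the image with no gap in either row, so it is flush. On to the handle.

Emit:
{"api": "apply_moves", "payload": {
  "steps": [0.05,-0.7,0,0,0,0,-1,0.05,-0.75,0,0,0,0,-1,0.05,-0.75,0,0,0,0,-1,0.05,-0.75,0,0,0,0,-1,0.05,-0.75,0,0,0,0,-1,0.05,-0.75,0,0,0,0,-1,0.05,-0.75,0,0,0,0,-1,0.05,-0.4,0,0,0,0,-1,0,-0.2,0,0,0,0,-1,0,0,0,0,0,0,-1,0,0,0,0,0,0,-1]
}}

```text
t: 19.62
ee_pos: [0.5505, 0.0925, 0.1193]
eef_rot: [-0.009, 0.999, -0.039, -0.0]
ft_force: [-0.7, -0.0, 0.4]
opening: -0.001
gripper_force: 0.0
```

Run:
```python
from g import *
st();snap('wrist','w10.png');snap('scene','sc10.png')
# where would handle free end appear; find dark grip pixels in scene near prediction
f='sc10.png';g=cv2.imread('pics/'+f,0)
for P in[(19,112,.173),(19,132,.168),(19,108,.13),(19,100,.05)]: print(P,proj(f,np.r_[wb(P[0]/1e3,P[1]/1e3),P[2]]).round(1))
m=(g[180:235,360:405]<60)
for r in range(0,55,3): 
    c=np.where(m[r])[0]; print(180+r,(c+360).tolist()[:30])
```

```text
t 19.62 board mm [16.1 49.8] z 0.1193 yaw -0.0772 tilt [-0.001 -0.017 -1.   ] F board [-0.66 -0.12] 0.38
(19, 112, 0.173) [387.2 189.1]
(19, 132, 0.168) [394.1 190. ]
(19, 108, 0.13) [384.3 200.1]
(19, 100, 0.05) [379.  219.1]
180 [361, 362, 363, 364, 365, 366, 367, 368, 369, 370, 371, 372, 373, 374, 375, 376, 377, 378, 379, 380]
183 [360, 361, 362, 363, 364, 365, 366, 367, 368, 369, 370, 371, 372, 373, 374, 375, 376, 377]
186 [360, 361, 362, 363, 364, 365, 366, 367, 368, 369]
189 [361, 362, 363, 365]
192 [361, 362, 391, 392, 393, 394]
195 [389, 390, 391, 392]
198 [387, 388, 389, 390]
201 [385, 386, 387, 388]
204 [383, 384, 385, 386]
207 [381, 382, 383, 384]
210 [381, 382, 383]
213 [362]
216 []
219 []
222 []
225 []
228 []
231 []
234 []
```

Run:
```python
from g import *
s=bot.sense();print(s['q'].round(3),s['joint_vel'].round(3),s['moment'].round(2),s['effort'].round(1));st()
```

```text
[-0.079 -0.027 -0.184  1.414  0.017  3.141] [ 0.    -0.002  0.002  0.002  0.001  0.001] [-0.02  0.02 -0.02] [  0.4 -48.8  50.3   0.    0.1  -0. ]
t 19.72 board mm [16.3 49.6] z 0.1196 yaw -0.0777 tilt [-0.    -0.017 -1.   ] F board [0.11 0.37] -0.01
```

Emit:
{"api": "apply_moves", "payload": {
  "steps": [0,0,0,0,0,0,-1]
}}

```text
t: 19.8
ee_pos: [0.5507, 0.0924, 0.1198]
eef_rot: [-0.009, 0.999, -0.039, 0.0]
ft_force: [-0.3, -0.5, -0.6]
opening: 0.001
gripper_force: 0.0
```

Joint 6 is at its limit, so I turn the tool back a quarter turn. Tool x will then lie along board +y.

Emit:
{"api": "apply_moves", "payload": {
  "steps": [0,0,0,0,0,-1,-1,0,0,0,0,0,-1,-1,0,0,0,0,0,-1,-1,0,0,0,0,0,-1,-1,0,0,0,0,0,-1,-1,0,0,0,0,0,-1,-1,0,0,0,0,0,-1,-1,0,0,0,0,0,-1,-1,0,0,0,0,0,-1,-1,0,0,0,0,0,-1,-1,0,0,0,0,0,-1,-1,0,0,0,0,0,-1,-1]
}}

```text
t: 20.8
ee_pos: [0.5508, 0.0927, 0.1199]
eef_rot: [-0.006, 0.775, 0.632, 0.006]
ft_force: [-1.0, -0.2, 0.8]
opening: 0.003
gripper_force: 0.0
```

Emit:
{"api": "apply_moves", "payload": {
  "steps": [0,0,0,0,0,-0.4,-1,0,0,0,0,0,0,-1,0,0,0,0,0,0,-1]
}}

```text
t: 21.05
ee_pos: [0.5508, 0.0929, 0.1199]
eef_rot: [-0.006, 0.762, 0.648, 0.006]
ft_force: [-0.3, 0.0, 0.6]
opening: 0.0
gripper_force: 0.0
```

Run:
```python
from g import *
s=bot.sense();print(s['q'].round(3));st()
```

```text
[-0.078 -0.027 -0.183  1.414  0.017  1.655]
t 21.05 board mm [16.3 50.2] z 0.1199 yaw 1.4093 tilt [ 0.017 -0.001 -1.   ] F board [-0.26 -0.02] 0.64
```

Emit:
{"api": "apply_moves", "payload": {
  "steps": [0,0,0,0,-0.14,-0.44,-1,0.4,0.07,0,0,0,0,-1,0.3,0,0,0,0,0,-1,0.1,0,0,0,0,0,-1,0,0,0,0,0,0,-1]
}}

```text
t: 21.47
ee_pos: [0.5568, 0.1257, 0.1198]
eef_rot: [-0.001, 0.743, 0.669, -0.0]
ft_force: [-0.7, -0.0, 0.2]
opening: -0.004
gripper_force: 0.0
```

Emit:
{"api": "apply_moves", "payload": {
  "steps": [0.06,0,0,0,0,0,-1,0.06,0,0,0,0,0,-1,0.06,0,0,0,0,0,-1,0.06,0,0,0,0,0,-1]
}}

```text
t: 21.8
ee_pos: [0.558, 0.1343, 0.1198]
eef_rot: [-0.001, 0.744, 0.668, -0.0]
ft_force: [0.2, -0.2, -0.3]
opening: -0.001
gripper_force: 0.0
```

Run:
```python
from g import *
st()
```

```text
t 21.8 board mm [18.9 92.2] z 0.1198 yaw 1.4643 tilt [ 0.    -0.001 -1.   ] F board [ 0.17 -0.13] -0.32
```

Emit:
{"api": "apply_moves", "payload": {
  "steps": [0.05,0,0,0,0,0,-1,0.05,0,0,0,0,0,-1,0.05,0,0,0,0,0,-1]
}}

```text
t: 22.05
ee_pos: [0.5586, 0.1405, 0.1198]
eef_rot: [-0.001, 0.744, 0.669, -0.0]
ft_force: [0.1, -0.5, 0.7]
opening: 0.003
gripper_force: 0.0
```

Emit:
{"api": "apply_moves", "payload": {
  "steps": [0.05,0,0,0,0,0,-1,0.05,0,0,0,0,0,-1,0.05,0,0,0,0,0,-1]
}}

```text
t: 22.3
ee_pos: [0.5592, 0.1465, 0.1198]
eef_rot: [-0.001, 0.744, 0.669, -0.0]
ft_force: [-0.2, -0.1, 0.4]
opening: 0.001
gripper_force: 0.0
```

Emit:
{"api": "apply_moves", "payload": {
  "steps": [0.05,0,0,0,0,0,-1,0.05,0,0,0,0,0,-1,0.05,0,0,0,0,0,-1]
}}

```text
t: 22.55
ee_pos: [0.5598, 0.1521, 0.1197]
eef_rot: [-0.0, 0.744, 0.669, -0.001]
ft_force: [0.1, -1.9, -0.7]
opening: -0.002
gripper_force: 1.3
```

Run:
```python
from g import *
st();snap('scene','sc11.png')
f='sc11.png';g=cv2.imread('pics/'+f,0)
print('tip',proj(f,bot.sense()['ee_pos']+[0,0,.0305]))
for r in range(186,216,3): print(r,np.where(g[r,376:415]<60)[0]+376)
```

```text
t 22.55 board mm [ 18.9 110. ] z 0.1197 yaw 1.4646 tilt [-0.    -0.001 -1.   ] F board [ 0.33 -1.85] -0.66
tip [385.78205228 194.93053954]
186 [385 386 387 388 389 390 391 396]
189 [385 386 387 388 389 390 391 392 393 394]
192 [385 386 387 388 389 390 391 392 393 394 395]
195 [385 386 387 388 389 390 391 392 393]
198 [387 388 389 390 391]
201 [386 387 388 389]
204 [384 385 386 387]
207 [382 383 384 385]
210 [382 383]
213 []
```

Run:
```python
from path import *
prev=P(23.5,99);print(prev)
for k,phi in enumerate(np.arange(26.5,95,3)):
    q=P(phi,99);print(round(phi,1),q.round(1),((q-prev)/40).round(3));prev=q
```

```text
[119.783078   150.56867133]
26.5 [124.3 150.1] [ 0.114 -0.011]
29.5 [128.8 149.4] [ 0.111 -0.018]
32.5 [133.1 148.4] [ 0.108 -0.025]
35.5 [137.3 147.1] [ 0.104 -0.032]
38.5 [141.3 145.6] [ 0.101 -0.039]
41.5 [145.2 143.7] [ 0.097 -0.046]
44.5 [148.9 141.6] [ 0.092 -0.053]
47.5 [152.4 139.2] [ 0.088 -0.06 ]
50.5 [155.7 136.6] [ 0.083 -0.066]
53.5 [158.8 133.7] [ 0.078 -0.072]
56.5 [161.7 130.6] [ 0.073 -0.078]
59.5 [164.4 127.2] [ 0.067 -0.084]
62.5 [166.8 123.6] [ 0.061 -0.09 ]
65.5 [169.1 119.8] [ 0.055 -0.095]
68.5 [171.  115.8] [ 0.049 -0.1  ]
71.5 [172.8 111.6] [ 0.043 -0.105]
74.5 [174.2 107.2] [ 0.037 -0.109]
77.5 [175.5 102.7] [ 0.03  -0.114]
80.5 [176.4  98. ] [ 0.024 -0.118]
83.5 [177.1  93.1] [ 0.017 -0.121]
86.5 [177.5  88.1] [ 0.01  -0.124]
89.5 [177.6  83. ] [ 0.004 -0.127]
92.5 [177.5  77.9] [-0.003 -0.13 ]
```

Emit:
{"api": "apply_moves", "payload": {
  "steps": [0.11,0,0.01,0,0,0,-1,0.11,0,0.02,0,0,0,-1,0.11,0,0.025,0,0,0,-1,0.1,0,0.03,0,0,0,-1]
}}

```text
t: 22.93
ee_pos: [0.5618, 0.1698, 0.1165]
eef_rot: [-0.0, 0.744, 0.669, -0.0]
ft_force: [0.1, -4.5, 0.4]
opening: -0.0
gripper_force: 1.9
```

Emit:
{"api": "apply_moves", "payload": {
  "steps": [0.1,0,0.04,0,0,0,-1,0.1,0,0.045,0,0,0,-1,0.09,0,0.055,0,0,0,-1,0.09,0,0.06,0,0,0,-1]
}}

```text
t: 23.27
ee_pos: [0.5635, 0.1849, 0.1085]
eef_rot: [-0.0, 0.744, 0.669, -0.0]
ft_force: [-0.5, -5.1, 2.0]
opening: -0.003
gripper_force: 2.4
```

```bash
cat > hs.py <<'E'
from path import *
st();snap('scene','sc.png')
f='sc.png';g=cv2.imread('pics/'+f,0)
t=proj(f,bot.sense()['ee_pos']+[0,0,.0305]);print('tip',t)
v=int(t[1])
for r in range(v-9,v+16,3): print(r,np.where(g[r,376:425]<60)[0]+376)
E
python3 hs.py
```

```text
t 23.27 board mm [ 19.  143.1] z 0.1085 yaw 1.465 tilt [ 0. -0. -1.] F board [ 0.03 -5.08] 1.95
tip [396.86800775 197.29611863]
188 [396 397 398 399 400 401 402 403 408]
191 [396 397 398 399 400 401 402 403 404 405]
194 [396 397 398 399 400 401 404 405 406 424]
197 [396 397 398 399 400 401 402 403 404 405 406]
200 [395 396 397 398 399 400 401 402]
203 [390 391 392 393 394 395 396 397]
206 [386 387 388 389 390 391 392]
209 [385 386 387 388]
212 []
```

Emit:
{"api": "apply_moves", "payload": {
  "steps": [0.083,0,0.066,0,0,0,-1,0.078,0,0.072,0,0,0,-1,0.073,0,0.078,0,0,0,-1,0.067,0,0.084,0,0,0,-1]
}}

```text
t: 23.65
ee_pos: [0.5645, 0.1964, 0.0962]
eef_rot: [-0.0, 0.744, 0.669, -0.0]
ft_force: [-0.4, -4.0, 1.3]
opening: -0.001
gripper_force: 2.1
```

Emit:
{"api": "apply_moves", "payload": {
  "steps": [0.06,0,0.09,0,0,0,-1,0.055,0,0.095,0,0,0,-1,0.05,0,0.1,0,0,0,-1]
}}

```text
t: 23.9
ee_pos: [0.5652, 0.2035, 0.0847]
eef_rot: [-0.001, 0.743, 0.669, -0.0]
ft_force: [0.3, -4.0, 1.9]
opening: -0.001
gripper_force: 1.4
```

```bash
python3 hs.py
```

```text
t 23.9 board mm [ 18.6 161.7] z 0.0847 yaw 1.465 tilt [ 0.001 -0.001 -1.   ] F board [ 0.75 -3.92] 1.93
tip [402.11087365 202.78922982]
193 [401 402 403 404 405 406 407 408 420 421 422 423 424]
196 [402 403 404 405 406 407 408 409 410 411]
199 [401 402 403 404 405]
202 [401 402 403 404 405 406 407 408 409 410]
205 [397 398 399 400 401 402 403 404 405 406 407 408 409]
208 [387 388 389 390 391 392 393 394 395 396 397 398 399 400]
211 [386 387 388 389 390]
214 []
217 []
```

Emit:
{"api": "apply_moves", "payload": {
  "steps": [0.043,0,0.1,0,0,0,-1,0.037,0,0.11,0,0,0,-1,0.02,0,0.07,0,0,0,-1]
}}

```text
t: 24.2
ee_pos: [0.5657, 0.2078, 0.0739]
eef_rot: [-0.001, 0.743, 0.669, 0.0]
ft_force: [-0.7, -1.1, 7.3]
opening: -0.001
gripper_force: 3.3
```

Emit:
{"api": "apply_moves", "payload": {
  "steps": [0.01,0,0.05,0,0,0,-1,0.01,0,0.05,0,0,0,-1,0.005,0,0.05,0,0,0,-1]
}}

```text
t: 24.45
ee_pos: [0.5659, 0.2093, 0.0683]
eef_rot: [-0.001, 0.743, 0.669, 0.001]
ft_force: [-0.6, 3.5, 6.8]
opening: -0.002
gripper_force: 3.0
```

Emit:
{"api": "apply_moves", "payload": {
  "steps": [0.005,0,0.05,0,0,0,-1,0.005,0,0.05,0,0,0,-1,0,0,0.05,0,0,0,-1]
}}

```text
t: 24.7
ee_pos: [0.5662, 0.2099, 0.0624]
eef_rot: [-0.001, 0.743, 0.669, 0.001]
ft_force: [-0.6, 1.7, 4.9]
opening: 0.004
gripper_force: 2.3
```

```bash
python3 hs.py
```

```text
t 24.7 board mm [ 18.9 168.2] z 0.0624 yaw 1.4658 tilt [ 0.003 -0.    -1.   ] F board [-0.76  1.59] 4.91
tip [403.19588135 208.05116617]
199 [403 404 405 406 407 408 409]
202 [403 404 405 406 407 408 409 410 411]
205 [403 404 405 406]
208 [403 404 405 406 407 408 409 410 411]
211 [387 388 389 390 391 392 393 394 395 396 397 398 399 400 401 402 403 404
 405 406 407 408 409 410]
214 [388]
217 []
220 []
223 []
```

Emit:
{"api": "apply_moves", "payload": {
  "steps": [0,0,0.05,0,0,0,-1,0,0,0.05,0,0,0,-1,0,0,0.04,0,0,0,-1]
}}

```text
t: 25.0
ee_pos: [0.5659, 0.2089, 0.0562]
eef_rot: [-0.001, 0.743, 0.669, 0.0]
ft_force: [0.9, 2.6, 3.5]
opening: -0.001
gripper_force: 1.4
```

Emit:
{"api": "apply_moves", "payload": {
  "steps": [0,0,0.03,0,0,0,-1,0,0,0.03,0,0,0,-1,0,0,0.02,0,0,0,-1]
}}

```text
t: 25.25
ee_pos: [0.5655, 0.2083, 0.0526]
eef_rot: [-0.001, 0.744, 0.669, -0.001]
ft_force: [-0.7, 0.4, 1.9]
opening: -0.0
gripper_force: 0.8
```

Emit:
{"api": "apply_moves", "payload": {
  "steps": [0,0,0.02,0,0,0,-1,0,0,0.02,0,0,0,-1]
}}

```text
t: 25.42
ee_pos: [0.5655, 0.2083, 0.0511]
eef_rot: [-0.001, 0.744, 0.669, -0.0]
ft_force: [0.9, 1.0, 1.0]
opening: -0.005
gripper_force: 0.5
```

Emit:
{"api": "apply_moves", "payload": {
  "steps": [0,0,0.02,0,0,0,-1,0,0,0.02,0,0,0,-1]
}}

```text
t: 25.58
ee_pos: [0.5655, 0.2083, 0.0496]
eef_rot: [-0.001, 0.744, 0.669, -0.0]
ft_force: [0.4, 0.2, 0.2]
opening: -0.004
gripper_force: 0.1
```

```bash
python3 -c "
from g import *
st()"
```

```text
t 25.58 board mm [ 18.4 166.6] z 0.0496 yaw 1.4649 tilt [ 0.    -0.001 -1.   ] F board [0.34 0.26] 0.16
```

Dead centre is fading past. I continue to the stop in small steps.

Emit:
{"api": "apply_moves", "payload": {
  "steps": [0,0,0.02,0,0,0,-1,0,0,0.015,0,0,0,-1]
}}

```text
t: 25.75
ee_pos: [0.5656, 0.2083, 0.0482]
eef_rot: [-0.001, 0.744, 0.669, -0.0]
ft_force: [0.9, -0.3, -0.2]
opening: 0.001
gripper_force: 0.0
```

Emit:
{"api": "apply_moves", "payload": {
  "steps": [0,0,0.015,0,0,0,-1,0,0,0.015,0,0,0,-1]
}}

```text
t: 25.92
ee_pos: [0.5657, 0.2084, 0.0472]
eef_rot: [-0.001, 0.744, 0.669, -0.0]
ft_force: [0.3, 0.4, 0.3]
opening: 0.003
gripper_force: 0.0
```

Emit:
{"api": "apply_moves", "payload": {
  "steps": [0,0,0.015,0,0,0,-1,0,0,0.015,0,0,0,-1]
}}

```text
t: 26.08
ee_pos: [0.5658, 0.2085, 0.046]
eef_rot: [-0.001, 0.744, 0.669, -0.0]
ft_force: [-0.3, -0.3, -0.7]
opening: -0.002
gripper_force: 0.0
```

```bash
python3 -c "
from g import *
st()"
```

```text
t 26.08 board mm [ 18.7 166.8] z 0.046 yaw 1.4649 tilt [ 0.    -0.001 -1.   ] F board [-0.29 -0.36] -0.66
```

Emit:
{"api": "apply_moves", "payload": {
  "steps": [0,0,0.015,0,0,0,-1,0,0,0.015,0,0,0,-1]
}}

```text
t: 26.25
ee_pos: [0.5658, 0.2085, 0.0448]
eef_rot: [-0.001, 0.744, 0.669, -0.0]
ft_force: [-0.5, 0.0, -0.3]
opening: 0.001
gripper_force: 0.0
```

Emit:
{"api": "apply_moves", "payload": {
  "steps": [0,0,0.015,0,0,0,-1,0,0,0.015,0,0,0,-1]
}}

```text
t: 26.42
ee_pos: [0.5658, 0.2085, 0.0436]
eef_rot: [-0.001, 0.744, 0.669, -0.0]
ft_force: [-0.1, 0.9, 1.1]
opening: -0.003
gripper_force: 0.7
```

Emit:
{"api": "apply_moves", "payload": {
  "steps": [0,0,0.015,0,0,0,-1,0,0,0,0,0,0,-1]
}}

```text
t: 26.58
ee_pos: [0.5658, 0.2086, 0.0433]
eef_rot: [-0.001, 0.743, 0.669, -0.0]
ft_force: [-0.8, -0.5, 2.0]
opening: -0.0
gripper_force: 1.2
```

```bash
python3 hs.py
```

```text
t 26.58 board mm [ 18.7 166.9] z 0.0433 yaw 1.465 tilt [ 0.001 -0.001 -1.   ] F board [-0.74 -0.55] 1.97
tip [401.97193393 212.39852222]
203 [401 402 403 404 405 406 407 408]
206 [401 402 403 404 405 406 407 408 409]
209 [401 402 403 404 405]
212 [401 402 403 404 405]
215 [387 388 389 390 391 392 393 394 395 396 397 398 399 400 401 402 403 404
 405 406 407 408 409 410 411]
218 [384]
221 []
224 []
227 []
```

Emit:
{"api": "apply_moves", "payload": {
  "steps": [0,0,0.015,0,0,0,-1,0,0,0,0,0,0,-1]
}}

```text
t: 26.8
ee_pos: [0.5659, 0.2087, 0.0428]
eef_rot: [-0.001, 0.743, 0.669, 0.0]
ft_force: [-1.0, 0.4, 3.9]
opening: -0.002
gripper_force: 2.3
```

Emit:
{"api": "apply_moves", "payload": {
  "steps": [0,0,0.01,0,0,0,-1,0,0,0,0,0,0,-1,0,0,0,0,0,0,-1]
}}

```text
t: 27.05
ee_pos: [0.5659, 0.2087, 0.0425]
eef_rot: [-0.0, 0.743, 0.669, 0.0]
ft_force: [-1.2, 1.1, 5.4]
opening: -0.002
gripper_force: 2.8
```

Emit:
{"api": "apply_moves", "payload": {
  "steps": [0,0,0.015,0,0,0,-1,0,0,0.015,0,0,0,-1,0,0,0,0,0,0,-1]
}}

```text
t: 27.3
ee_pos: [0.566, 0.2089, 0.0418]
eef_rot: [-0.001, 0.743, 0.669, 0.0]
ft_force: [-2.6, 0.8, 8.6]
opening: 0.001
gripper_force: 4.5
```

Emit:
{"api": "apply_moves", "payload": {
  "steps": [0,0,-0.1,0,0,0,-1,0,0,-0.3,0,0,0,-1,0,0,-0.7,0,0,0,-1,0,0,-0.9,0,0,0,-1,0,0,-0.9,0,0,0,-1,0,0,0,0,0,0,-1,0,0,0,0,0,0,-1]
}}

```text
t: 27.88
ee_pos: [0.5676, 0.2085, 0.1601]
eef_rot: [0.001, 0.744, 0.669, 0.002]
ft_force: [-0.4, -0.2, -0.6]
opening: -0.002
gripper_force: 0.0
```

Run:
```python
from g import *
st();snap('scene','sc20.png');f='sc20.png';g=cv2.imread('pics/'+f,0)
# handle centreline expected on stop: free end & grip start at z
for P in[(19,120,.075),(19,158,.071),(19,200,.069)]:
    u=proj(f,np.r_[wb(P[0]/1e3,P[1]/1e3),P[2]]);U=int(round(u[0]));V=int(round(u[1]))
    print(P,u.round(1),'dark rows',[r for r in range(V-15,V+15) if g[r,U]<70])
V=int(V); print([ (r,(np.where(g[r,380:430]<70)[0]+380)[[0,-1]].tolist()) for r in range(205,225) if (g[r,380:430]<70).any()])
```

```text
t 27.88 board mm [ 20.5 167. ] z 0.1601 yaw 1.4648 tilt [ 0.001  0.004 -1.   ] F board [-0.36 -0.28] -0.65
(19, 120, 0.075) [386.4 213. ] dark rows [215, 223, 224]
(19, 158, 0.071) [398.9 213.3] dark rows [213, 214, 215, 216]
(19, 200, 0.069) [412.7 213. ] dark rows []
[(212, [389, 395]), (213, [387, 410]), (214, [387, 411]), (215, [386, 412]), (216, [387, 411]), (218, [382, 385]), (219, [382, 385]), (220, [380, 385]), (221, [380, 383]), (222, [382, 382]), (223, [381, 386]), (224, [385, 386])]
```

Run:
```python
from g import *
a=cv2.imread('pics/sc10.png',0);b=cv2.imread('pics/sc20.png',0)
pts=[proj('sc20.png',np.r_[wb(x,y),.038]) for x,y in[(-.05,-.14),(.06,-.14),(.06,.03),(-.05,.03)]];p=np.array(pts);print(p.round(0).tolist())
x0,y0=(p.min(0)-6).astype(int);x1,y1=(p.max(0)+6).astype(int)
x1=int(p[:,0].mean())  # half away from arm shadow
A=np.float32(a[y0:y1,x0:x1]);B=np.float32(b[y0:y1,x0:x1])
print(cv2.phaseCorrelate(A,B,cv2.createHanningWindow(A.shape[::-1],cv2.CV_32F)),np.abs(A-B).mean())
```

```text
[[300.0, 210.0], [300.0, 236.0], [358.0, 233.0], [353.0, 207.0]]
((0.15202993228947292, 0.4581425715210514), 0.640419159995185) 21.178572
```

Emit:
{"api": "apply_moves", "payload": {
  "steps": [-0.8,0,0,0,0,0,-1,-0.8,0,0,0,0,0,-1,-0.8,0,0,0,0,0,-1,-0.8,0,0,0,0,0,-1,-0.8,0,0,0,0,0,-1,-0.8,0,0,0,0,0,-1,-0.8,0,0,0,0,0,-1,-0.8,0,0,0,0,0,-1,-0.3,0,0,0,0,0,-1,0,0,0,0,0,0,-1,0,0,0,0,0,0,-1]
}}

```text
t: 28.85
ee_pos: [0.5369, -0.058, 0.1556]
eef_rot: [-0.002, 0.744, 0.668, -0.001]
ft_force: [-0.4, -0.0, -0.5]
opening: -0.002
gripper_force: 0.0
```

Run:
```python
from g import *
st();snap('wrist','w20.png');f='w20.png';g=cv2.imread('pics/'+f,0).astype(float)
pj=lambda x,y,z:proj(f,np.r_[wb(x/1e3,y/1e3),z])
print([pj(*p,.038).round(0).tolist() for p in[(60,-141),(-52,-141),(-52,35),(60,35)]])
def scan(P0,P1,n=61):   # brightness along a board line at z=.038
    o=[]
    for t in np.linspace(0,1,n):
        q=np.array(P0)+t*(np.array(P1)-np.array(P0));u,v=pj(*q,.038).round().astype(int)
        o.append(g[v-1:v+2,u-1:u+2].mean() if 1<v<398 and 1<u<638 else np.nan)
    return np.array(o)
for y in(20,0,-20,-50):
    s=scan((45,y),(75,y));k=np.nanargmin(np.diff(s)) if not np.isnan(s).all() else None
    print('y',y,'fence-side edge x',None if k is None else 45+30*(k+.5)/60,s[::5].round(0))
for x in(-45,-20,45,55):
    s=scan((x,20),(x,50));k=np.nanargmin(np.diff(s)) if not np.isnan(s).all() else None
    print('x',x,'stop-side edge y',None if k is None else 20+30*(k+.5)/60,s[::5].round(0))
```

```text
t 28.85 board mm [  18.9 -101.3] z 0.1556 yaw 1.4634 tilt [ 0.001 -0.003 -1.   ] F board [-0.42 -0.05] -0.54
[[362.0, 224.0], [245.0, 223.0], [230.0, 17.0], [372.0, 17.0]]
y 20 fence-side edge x 61.25 [158. 158. 151. 150. 150. 149. 148.  77.  75.  75.  74.  74.  63.]
y 0 fence-side edge x 60.75 [160. 159. 121. 138. 158. 156. 136.  79.  78.  72.  79.  75.  65.]
y -20 fence-side edge x 60.75 [154. 160. 161. 161. 161. 160. 139.  83.  88.  77.  75.  77.  73.]
y -50 fence-side edge x 60.75 [159. 161. 162. 161. 162. 161. 143.  91.  87.  86.  87.  90.  82.]
x -45 stop-side edge y 36.75 [160. 159. 158. 158. 159. 158. 157.  99.  86.  93.  89.  nan  nan]
x -20 stop-side edge y 36.75 [159. 160. 160. 159. 159. 159. 157.  96. 103. 118. 117.  nan  nan]
x 45 stop-side edge y 36.25 [158. 158. 157. 158. 158. 157. 151.  88.  84.  83.  80.  nan  nan]
x 55 stop-side edge y 36.25 [150. 150. 150. 150. 149. 149. 144.  85.  82.  89.  80.  nan  nan]
```

The tray is still square against the fence (x≈60.8) and stop (y≈36.5 along its whole width), and the handle is lying level. Handing in.

```bash
python3 -c "
from cell import bot
print(bot.hand_in())"
```

```text
the job is handed in; nothing more can be done
None
```

The tray is home, flush and square against the long fence and the end stop, the clamp handle is over centre with the fingers backed off, and the job was handed in at about 29 s; the pad's force was not measured, no verdict came back, and the highest push I read on tray or handle was under 10 N, though one probe of the bare board beforehand peaked at about 42 N.

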